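Rebuild the vial carousel on the autosampler spindle

ROBOT

A 6-joint arm with a two-finger parallel gripper is mounted at the origin on the work surface. World frame = base frame: x ahead of the robot, y to its left, z up, the work surface at z = 0. Lengths are in mm, angles in rad, forces in N, time in s.
With the tool pointing down it reaches from about 350 to 875 mm from the base axis. Payload 4.2 kg.
Tool frame: the origin (TCP) lies on the mounting face of the last link; the fingertips stand 173 mm ahead of it and the grasp point (between the pads) lies 155 mm ahead of it; z points along the fingers, y is the direction in which the jaws open and shut (so a half turn about z gives the same grasp; the last joint's range is limited). The gripper opens to 85 mm and grips with 20 to 120 N. Pads are 22 mm wide; open, the fingers measure 114 mm over their backs; the gripper's body (76 mm by 85 mm) begins 54 mm behind the grasp point. The pads swing forward as they close: fully open they stand 13 mm farther back than shut.
Start: joints at [-0.892, 0.385, 0.008, 0, -1.194, -0.259], TCP at [254.749, -570.704, 404.712] pointing down, gripper open.
Joint ranges: [-3.14, 3.14], [-1.21, 2.06], [-1.07, 1.41], [-3.16, 2.05], [-2.99, -0.16], [-3.1, 3.1]. Speed limits (rad/s): [2.79, 2.79, 3.14, 3.14, 3.14, 3.14].

INTERFACE

Orientations are given as a unit quaternion [x, y, z, w].
In Python, from bench import arm gives the robot as it stands. The module is installed in compiled form; this text tells all that it offers.
- The arm moves only by the tool play_rows, never from a script. Its argument "moves" is a list of rows, each a list of 3 entries, a list of its own where there are three numbers: the shift along the world's x, y, z in units of 30 cm (1.0 is 30 cm), then the turn about the world's z in units of 30 degrees (1.0 is 30 degrees), then the gripper's target within -1 to 1 (shut at 1, half-way at 0, fully open at -1). In form: [[[x, y, z], turn, jaw], ...]. A call has 1 to 12 rows; each row is the pose to reach, as a shift and turn from the pose measured when the call began; what a row does not reach only later rows make up. A row lasts 1/8 s, in which the tool goes at most 62.5 mm and 10.7 degrees, less where a joint would pass 70% of its speed; a pose out of reach is approached as far as the arm can. A call with a number of a shift or a turn outside -1 to 1 is refused whole. A call with a gripper value outside its range is refused whole. The fingers move at their own pace and stop on an object; the grip force is fixed at half the most. Time passes only in rows, so rows that repeat a pose let the fingers close. It gives the time, the measured TCP pose, the force and the opening at its end, in the units of the state.
- arm.read_state(): the state, without advancing time (a new reading comes with each control period).
- arm.get_image(name): name is "side" or "top"; returns a dict with "pixels" (400x640x3 uint8, red, green, blue), "vfov" (degrees; the focal length in pixels is half the picture's height over the tangent of half this angle, whatever the lens; pixels are square), "cx", "cy" (the principal point, pixels), "xyz" and "rotation" of the camera in the world. Camera axes: x right, y up, looking along -z (the intrinsics and any distortion apply to the point x, -y, -z); pixel columns grow to the right and rows downward; lengths in mm; the calibration is good to about 2 mm. A picture is of the moment at which its call begins. There is no depth.
- arm.job_done(): hands the job in, once; it reports no verdict.
Trained networks look in a picture, given as the dict that the camera call returned (one of the last four; its "shot" number tells which), for a name from the list of things; names that differ only in an ending like _2 or _b are one class to them, and where a whole thing is asked for, a point or a joint stands for the part that bears it (a point fixed in the world has none). Each returns a list of dicts, best first, with "conf" (0 to 1); they miss things now and then, are a little off and sometimes report something else, mostly with a low value. They report only what shows in the picture. A call takes as long as a camera call. They do not tell look-alikes from the thing itself.
- arm.look_for(name, picture): "centre" ([x, y, z] in mm, in world coordinates, good to about 4 mm: the middle of the surface that is visible of it).
The state is a dict: "clock": time; "joints": joint angles; "joint_vel": joint speeds; "joint_efforts": joint torques, N m; "position": TCP position; "ee_rot": TCP orientation; "contact_force": force on the tool from outside, world axes, zero at the start; "wrist_torque": the same for the moment, N m; "gripper_width": finger opening in mm.
Only numpy, scipy, OpenCV 4.12 (cv2) and the standard library are available. Lean on these libraries where they do the work, as an engineer would, in place of code of your own. Each camera call takes 0.05 s, during which the arm holds its last target.

TASK

Put the autosampler's vial carousel back together: thread the three blue vial trays onto the upright spindle of the white sampler, the largest first at the bottom, then the medium one, then the smallest on top. Each tray is keyed: press it lightly and turn it until you feel it drop over the two drive dogs beneath it and it is fully home, before the next one goes on. Be gentle with the sprung spindle, do not lean on it, and leave everything else on the bench where it is.

Things in the scene. Friction and masses are not known exactly. Their poses are not given: they have to be found in the camera images.
- spindle_seat (a point): Point on the vertical axis of the white autosampler's bare steel spindle (diameter 16 mm), at the height of its hub's flat seat (diameter 40 mm) where the largest tray rests; z up. On the seat stand two opposite tapered drive dogs, 5 mm wide (3.6 at the top), 4.5 mm high, 10 to 18 mm from the axis. The hub may have stopped at any angle, which is not measured: this point's axes do not show it.
- spindle_tip (a point): Tip of the spindle's conical nose (7 mm high, narrowing from 16 to 8 mm), 74 mm above spindle_seat, same axis. Hub and spindle are sprung along it: they stay up to 5.5 N (weight of trays included), then sink 1 mm per further 2 N and stop hard 5 mm down, at 15.5 N. A gearbox holds the hub up to 0.12 N m; a tray pressed on with over 10 N or turned on once keyed drags it round.
- drive: The autosampler, fixed to the bench, housing 66 mm high. Origin on the spindle's axis at bench level, x to its rear: housing from -85 to 125 mm in x, -115 to 115 mm in y. The parked sampling arm stands on its corner at x 100, y -92 mm, 221 mm high. Contact forces on sampler and spindle that add up to more than 40 N (push, side load and twist on the dogs together) do damage.
- tray_large_mid (a point): Large blue vial tray, disc diameter 120 mm. Section from below: toothed ring 0 to 5 mm with four radial slots 7.5 mm wide, one every 90 degrees; disc 5 to 11 mm; collar of diameter 38 mm, to grip, 11 to 27 mm; bore 17.2 mm right through; two dogs like the hub's on the collar's top. This point: on the axis, 13.5 mm above the underside, z up. 0.11 to 0.23 kg.
- tray_medium_mid (a point): Medium blue vial tray, disc diameter 92 mm, otherwise like the large one, with dogs on its collar; this point likewise. It rests on the collar top of the large tray, so each tray adds 27 mm. A tray that still rides on the dogs below it sits 4.5 mm too high. The trays start flat on the bench in any of three places, turned anyhow. 0.08 to 0.17 kg.
- tray_small_mid (a point): Small blue vial tray, disc diameter 66 mm, otherwise like the large one but with a plain collar top without dogs. This point is on its axis, 13.5 mm above the underside. 0.05 to 0.12 kg.
- cork_ring: Cork flask ring, 84 mm diameter, 25 mm high, not part of the carousel. Origin under its centre. Leave alone.
- vial_jar: Small glass jar with blue cap, 28 mm diameter, 46 mm high. Origin under its centre. Leave alone.
- petri_dish: Clear petri dish, 62 mm diameter, 15 mm high. Origin under its centre. Leave alone.
- solvent_bottle: Amber bottle, 70 mm diameter, 160 mm high. Origin under its centre. Leave alone.
- beaker: Glass beaker, 68 mm diameter, 90 mm high. Origin under its centre. Leave alone.
- vial_rack: Orange rack of capped vials, 60 x 130 mm, 45 mm high. Origin under its centre. Leave alone.
- spatula: Slim steel laboratory spatula lying flat, 170 mm long, 4 mm thick. Origin under its middle. Leave alone.
Not all that is in view belongs to the job. What is shaped like the part that bears tray_large_mid but pink is not meant.

How it is judged:
By the outcome, as a careful person would: the job done as asked, in the order asked, and still so for the second after the job is handed in, with the robot touching nothing.
It also fails if it takes over 72 s, if anything falls off the work surface, if the arm or the gripper's body presses on something with over 40 N, if the wrist force passes 120 N, or if a joint passes its speed limit or range.

## Working session

There is one attempt and no reset: what is moved stays moved. The work goes in short steps, Python scripts to look and compute and a tool call to move; the robot and the scene stay as the last step left them, time stands still between calls to the robot, and variables do not carry over. Pictures are saved under pics/ and viewed, and the job is handed in when it is done.

Besides the shell and the picture viewer there is one more tool, called by a JSON object that holds its "method" and its "body". play_rows: Moves the arm, as the interface text tells. Shifts and turns lie within -1 to 1; 1 stands for 30 cm of shift or 30 degrees of turn. Its arguments: {"type":"object","properties":{"moves":{"type":"array"}},"required":["moves"]}

```bash
mkdir -p pics; cat > h.py <<'E'
import numpy as np, cv2
from bench import arm
def shot(name):
    d=arm.get_image(name); return d
def save(d,fn,crop=None,scale=1):
    im=d["pixels"][:,:,::-1]
    if crop: 
        x0,y0,x1,y1=crop; im=im[y0:y1,x0:x1]
    if scale!=1: im=cv2.resize(im,None,fx=scale,fy=scale,interpolation=cv2.INTER_CUBIC)
    cv2.imwrite("pics/"+fn,im)
E
python3 - <<'E'
from h import *
s=arm.read_state(); print({k:np.round(v,3).tolist() for k,v in s.items()})
for n in("top","side"):
    d=shot(n); save(d,n+"0.png")
    print(n,{k:(np.round(v,4).tolist() if not isinstance(v,str) else v) for k,v in d.items() if k!="pixels"})
    for t in["spindle_seat","spindle_tip","drive","tray_large_mid","tray_medium_mid","tray_small_mid","cork_ring","vial_jar","petri_dish","solvent_bottle","beaker","vial_rack","spatula"]:
        print(t,[(np.round(r["centre"],0).tolist(),round(r["conf"],2)) for r in arm.look_for(t,d)][:4])
E
```

```text
{'clock': 0.0, 'joints': [-0.892, 0.386, 0.007, -0.001, -1.194, -0.259], 'joint_vel': [0.0, 0.0, 0.002, -0.002, 0.001, 0.0], 'joint_efforts': [0.001, -39.229, 18.839, 4.186, -0.005, -0.0], 'position': [254.693, -570.519, 403.609], 'ee_rot': [-0.208, 0.978, 0.001, -0.0], 'contact_force': [-0.227, -0.572, 0.623], 'wrist_torque': [-0.007, -0.013, -0.01], 'gripper_width': 85.454}
top {'vfov': 56.117, 'cx': 319.4806, 'cy': 197.3286, 'xyz': [443.2086, -23.3299, 1163.1671], 'rotation': [-0.0224, 0.0241, 0.7079, -0.7055], 'shot': 1}
spindle_seat [([522.0, -147.0, 64.0], 0.81)]
spindle_tip [([518.0, -142.0, 67.0], 0.56)]
drive [([524.0, -146.0, 66.0], 0.79)]
tray_large_mid [([427.0, 114.0, 15.0], 0.92), ([555.0, -360.0, 13.0], 0.65)]
tray_medium_mid [([634.0, 193.0, 12.0], 0.86), ([426.0, 110.0, 11.0], 0.58), ([404.0, -476.0, 35.0], 0.48)]
tray_small_mid [([448.0, 281.0, 15.0], 0.88)]
cork_ring [([310.0, 241.0, 25.0], 0.63)]
vial_jar [([784.0, 255.0, 55.0], 0.56)]
petri_dish [([562.0, 429.0, 15.0], 0.84)]
solvent_bottle [([760.0, 64.0, 113.0], 0.6), ([522.0, -146.0, 67.0], 0.47)]
beaker [([78
[... 167 characters left out ...]
], 'rotation': [-0.0947, 0.3353, 0.903, -0.2515], 'shot': 2}
spindle_seat [([509.0, -120.0, 66.0], 0.92), ([404.0, -468.0, 38.0], 0.43)]
spindle_tip [([508.0, -119.0, 67.0], 0.6)]
drive [([510.0, -118.0, 64.0], 0.67)]
tray_large_mid [([426.0, 123.0, 7.0], 0.69), ([548.0, -346.0, 12.0], 0.64)]
tray_medium_mid [([628.0, 198.0, 11.0], 0.6)]
tray_small_mid [([444.0, 299.0, 10.0], 0.58), ([535.0, 62.0, 37.0], 0.47)]
cork_ring []
vial_jar [([537.0, 63.0, 39.0], 0.61), ([508.0, -121.0, 64.0], 0.22)]
petri_dish [([562.0, 432.0, 16.0], 0.9)]
solvent_bottle [([759.0, 84.0, 90.0], 0.67)]
beaker [([765.0, 252.0, 60.0], 0.8)]
vial_rack [([402.0, -468.0, 41.0], 0.7)]
spatula [([293.0, -239.0, 1.0], 0.61)]
```

View pics/top0.png

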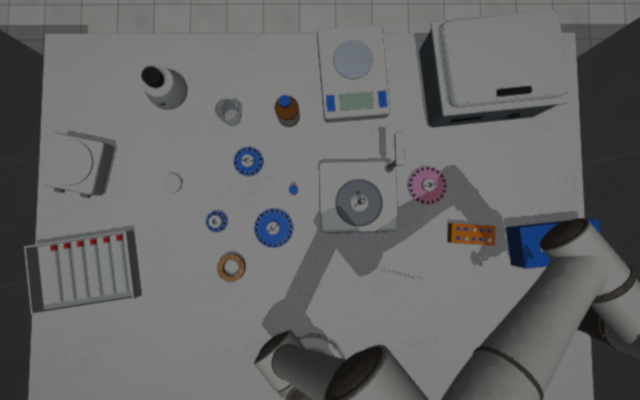

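View pics/side0.png

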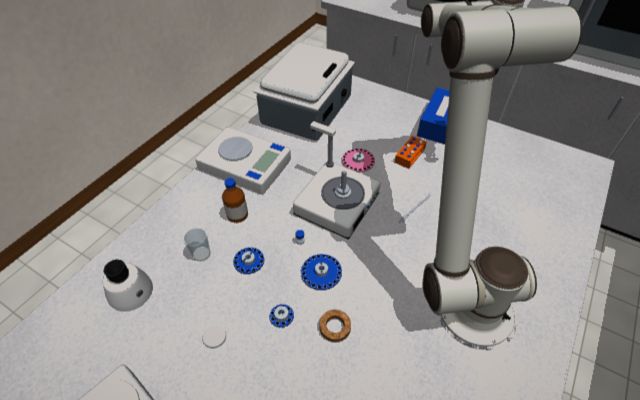

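Candidates: large blue tray at top-view px (273,228), medium (248,161), small (217,221). Look-alikes are the pink tray (427,185), the cork ring (231,267) and the jar with the blue cap (293,188). By description I choose the three blue ones and check them in crops.

```bash
python3 - <<'E'
from h import *
d=shot("top"); 
save(d,"c1.png",(190,140,300,250),6)
save(d,"c2.png",(315,150,405,240),6)
d=shot("side")
save(d,"c3.png",(225,225,350,335),6)
save(d,"c4.png",(285,155,385,240),6)
E
```

```text
(no output)
```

View pics/c1.png

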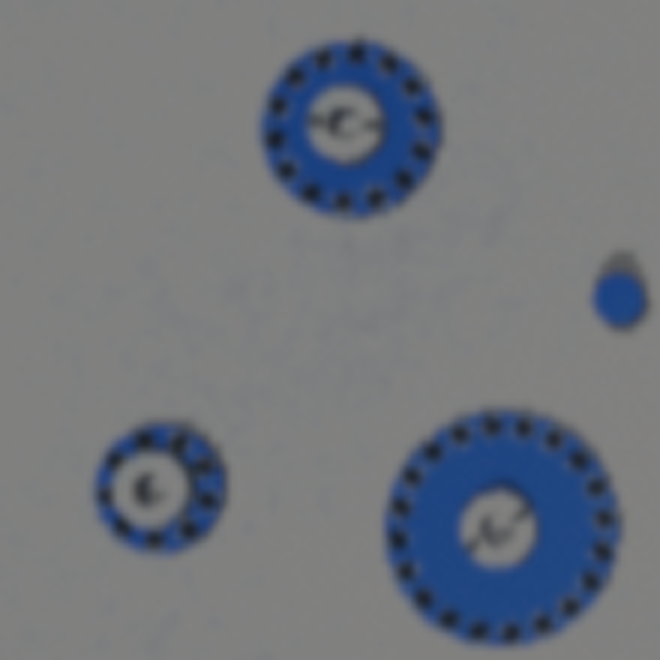

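View pics/c2.png

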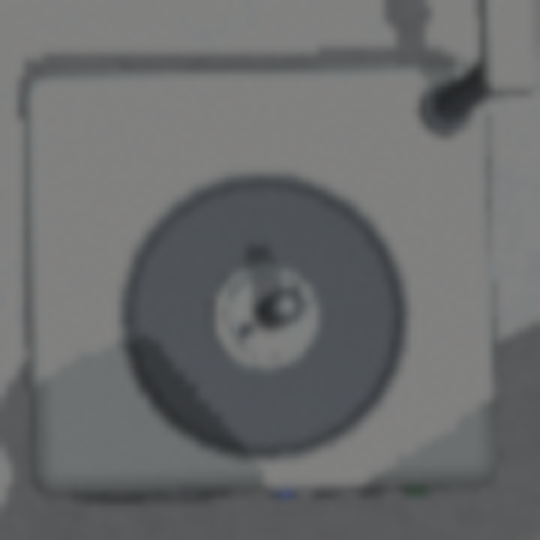

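View pics/c3.png

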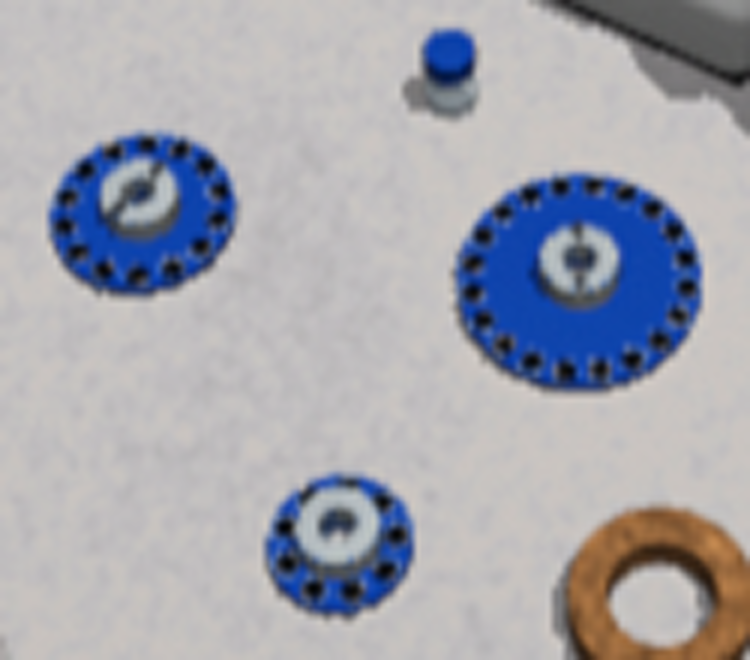

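View pics/c4.png

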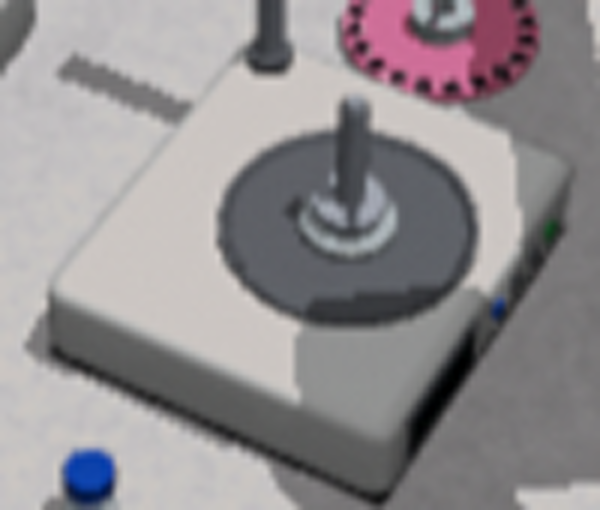

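```bash
cat >> h.py <<'E'
from scipy.spatial.transform import Rotation as Ro
from scipy.optimize import least_squares
def proj(d,P):
    P=np.atleast_2d(P); R=Ro.from_quat(d["rotation"]).as_matrix()
    c=(P-d["xyz"])@R
    f=200/np.tan(np.radians(d["vfov"])/2)
    return np.c_[d["cx"]+f*c[:,0]/-c[:,2], d["cy"]+f*(-c[:,1])/-c[:,2]]
def ray(d,uv):
    f=200/np.tan(np.radians(d["vfov"])/2); R=Ro.from_quat(d["rotation"]).as_matrix()
    v=np.array([(uv[0]-d["cx"])/f,-(uv[1]-d["cy"])/f,-1.]); return R@v/np.linalg.norm(v)
def onz(d,uv,z):
    v=ray(d,uv); o=np.array(d["xyz"]); return o+v*(z-o[2])/v[2]
def tri(obs):
    A=np.zeros((3,3));b=np.zeros(3)
    for d,uv in obs:
        v=ray(d,uv);M=np.eye(3)-np.outer(v,v);A+=M;b+=M@np.array(d["xyz"])
    return np.linalg.solve(A,b)
def hullc(pts):
    h=cv2.convexHull(pts.astype(np.float32)); m=cv2.moments(h); return np.array([m["m10"]/m["m00"],m["m01"]/m["m00"]]),m["m00"]
def blue(d,roi):
    x0,y0,x1,y1=roi
    hsv=cv2.cvtColor(np.ascontiguousarray(d["pixels"]),cv2.COLOR_RGB2HSV)
    m=((hsv[...,0]>100)&(hsv[...,0]<125)&(hsv[...,1]>110)).astype(np.uint8)
    k=np.zeros_like(m);k[y0:y1,x0:x1]=m[y0:y1,x0:x1]
    # hull on 8x upsample-ish: use contour pts
    n,l,s,c=cv2.connectedComponentsWithStats(k,connectivity=8)
    ys,xs=np.nonzero(k); pts=np.c_[xs,ys]
    pts=np.vstack([pts+np.array(o) for o in((-.5,-.5),(.5,-.5),(-.5,.5),(.5,.5))])
    return hullc(pts)
th=np.linspace(0,2*np.pi,120)
def circ(x,y,z,r): return np.c_[x+r*np.cos(th),y+r*np.sin(th),0*th+z]
def fit(obs,R,x0,zb=0):
    def g(p): return np.concatenate([hullc(np.vstack([proj(d,circ(p[0],p[1],z+zb,R)) for z in(5,11)]))[0]-c for d,c in obs])
    r=least_squares(g,x0); return r.x,r.fun
E
python3 - <<'E'
from h import *
t=shot("top");s=shot("side")
rt={"L":(250,205,298,252),"M":(230,144,267,179),"S":(203,208,230,234)}
rs={"L":(298,250,344,293),"M":(230,243,268,277),"S":(265,300,297,331)}
for n,R,x in(("L",60,(426,116)),("M",46,(631,195)),("S",33,(448,285))):
    a=blue(t,rt[n]);b=blue(s,rs[n])
    print(n,"px",a[0].round(1),b[0].round(1),"both",*[v.round(2) for v in fit([(t,a[0]),(s,b[0])],R,x)],"top",fit([(t,a[0])],R,x)[0].round(1),"side",fit([(s,b[0])],R,x)[0].round(1))
    for d,a in((t,a),(s,b)): print("  area meas/pred",a[1],hullc(np.vstack([proj(d,circ(x[0],x[1],z,R)) for z in(5,11)]))[1])
p=tri([(t,(362.3,200.5)),(s,(344,171.8))]);print("tip",p, proj(t,p),proj(s,p))
save(t,"c5.png",(340,180,380,220),15); save(s,"c6.png",(320,160,370,205),14)
E
```

```text
L px [273.2 227.6] [321.1 271.6] both [426.86 115.52] [ 0.07 -0.05 -0.08  0.21] top [426.7 115.7] side [427.  114.8]
  area meas/pred 1166.5 1215.3420985398116
  area meas/pred 1182.0 1180.1857082091738
M px [248. 161.] [248.3 260.2] both [633.07 194.77] [ 0.11 -0.04 -0.01  0.16] top [633.  195.1] side [633.4 194.3]
  area meas/pred 669.0 698.7823631488718
  area meas/pred 654.0 663.1938434670446
S px [216.2 221. ] [281.4 315.2] both [447.61 290.38] [ 0.26 -0.01 -0.15  0.27] top [447.6 291.2] side [447.7 289.5]
  area meas/pred 356.0 374.88805929000955
  area meas/pred 454.5 451.16449201013893
tip [ 499.71638523 -140.43061209  162.58689828] [[362.38067592 200.654501  ]] [[343.84770841 171.79260358]]
```

View pics/c5.png

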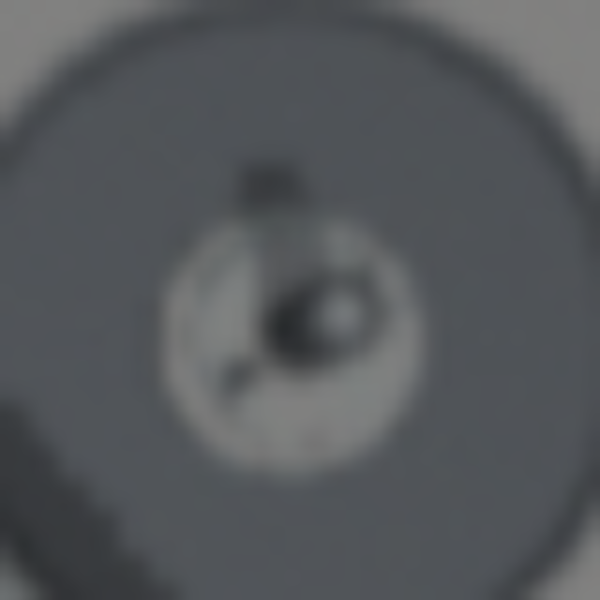

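View pics/c6.png

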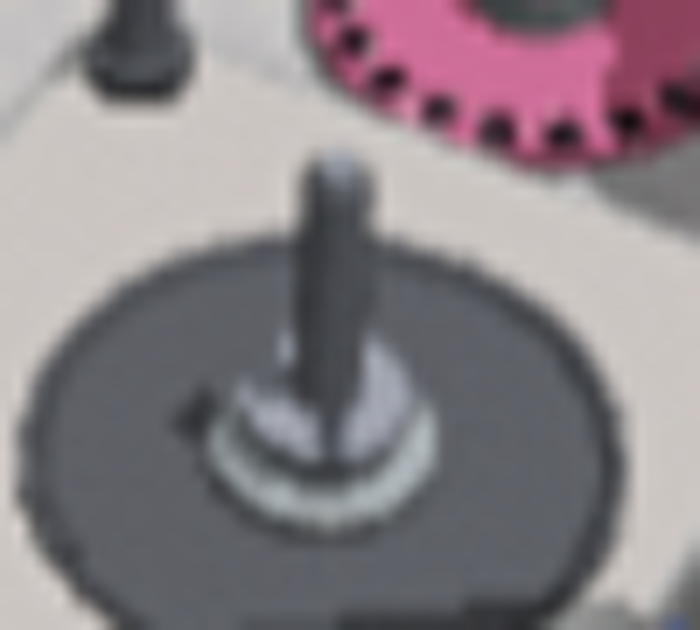

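```bash
python3 - <<'E'
from h import *
t=shot("top");s=shot("side")
tp=tri([(t,(361.9,200.7)),(s,(343.7,171.3))]);print(tp)
for d,crop,k,fn in((t,(330,170,390,230),10,"o1.png"),(s,(310,150,380,220),10,"o2.png")):
    x0,y0,x1,y1=crop
    im=cv2.resize(d["pixels"][y0:y1,x0:x1,::-1],None,fx=k,fy=k,interpolation=cv2.INTER_CUBIC)
    for z,r,c in((0,4,(0,0,255)),(-7,8,(0,160,255)),(-74,8,(0,255,0)),(-74,20,(0,255,0))):
        u=(proj(d,circ(tp[0],tp[1],tp[2]+z,r))-[x0,y0]+.5)*k
        cv2.polylines(im,[u.astype(int)],True,c,1)
    cv2.imwrite("pics/"+fn,im)
E
```

```text
[ 499.40809999 -138.69955532  166.34193327]
```

View pics/o1.png

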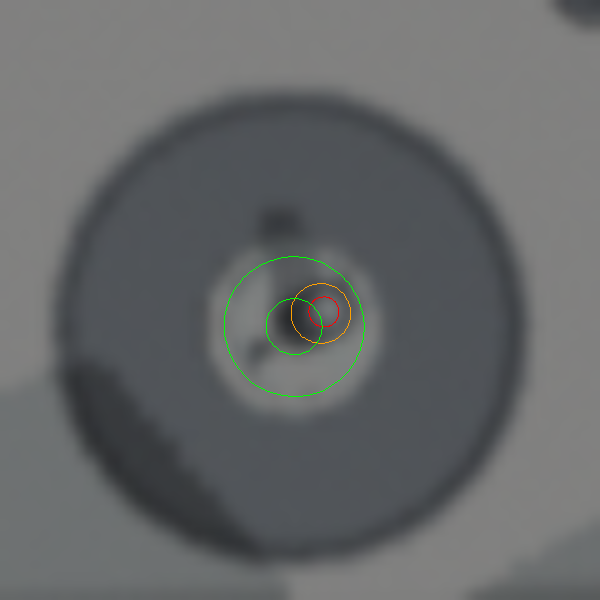

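View pics/o2.png

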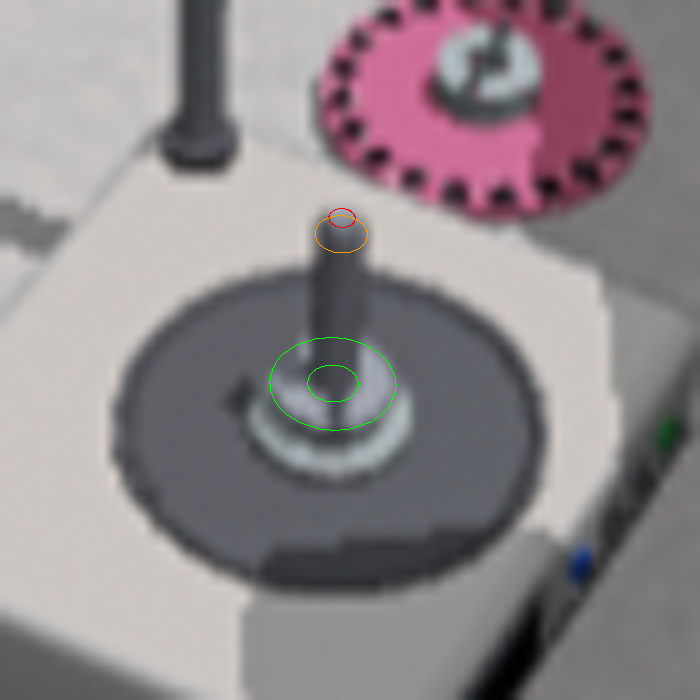

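{"method": "play_rows", "body": {"moves": [[[0.19,0.77,0],0,-1],[[0.19,0.77,0],0,-1],[[0.19,0.77,0],0,-1],[[0.19,0.77,0],0,-1]]}}

```text
clock: 2.2
position: [311.7, -337.7, 405.0]
ee_rot: [-0.209, 0.978, -0.0, 0.0]
contact_force: [1.1, 0.6, -0.5]
gripper_width: 85.5
```

{"method": "play_rows", "body": {"moves": [[[0.19,0.77,0],0,-1],[[0.19,0.77,0],0,-1],[[0.19,0.77,0],0,-1],[[0.19,0.77,0],0,-1]]}}

```text
clock: 2.7
position: [368.7, -104.7, 405.6]
ee_rot: [-0.209, 0.978, -0.0, 0.001]
contact_force: [0.7, -0.9, 0.5]
gripper_width: 85.7
```

{"method": "play_rows", "body": {"moves": [[[0.194,0.734,-0.25],0,-1],[[0.194,0.734,-0.25],0,-1],[[0.194,0.734,-0.25],0,-1],[[0.194,0.734,-0.25],0,-1],[[0.194,0.734,-0.6],0,-1],[[0.194,0.734,-0.69],0,-1],[[0.194,0.734,-0.69],0,-1]]}}

```text
clock: 3.58
position: [425.7, 114.8, 195.4]
ee_rot: [-0.209, 0.978, -0.002, -0.003]
contact_force: [0.2, 0.7, -0.2]
gripper_width: 85.3
```

```bash
python3 - <<'E'
from h import *
s=arm.read_state();print(s["joints"].round(2) if hasattr(s["joints"],"round") else s["joints"])
t=shot("side"); save(t,"g1.png",(230,150,430,330),4)
E
```

```text
[ 0.63  0.37 -0.69  0.   -0.52 -1.79]
```

View pics/g1.png

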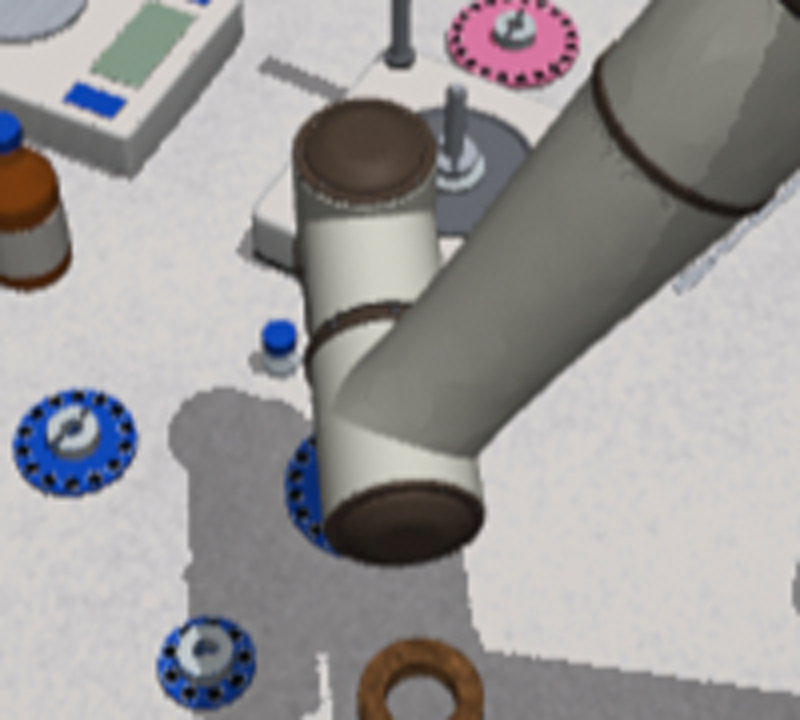

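{"method": "play_rows", "body": {"moves": [[[0,0,-0.025],0,0.2],[[0,0,-0.025],0,0.5],[[0,0,-0.025],0,1],[[0,0,-0.025],0,1],[[0,0,-0.025],0,1],[[0,0,-0.025],0,1]]}}

```text
clock: 4.38
position: [427.1, 115.6, 191.6]
ee_rot: [-0.21, 0.978, -0.001, 0.001]
contact_force: [-1.5, 0.2, 9.3]
gripper_width: 34.7
```

{"method": "play_rows", "body": {"moves": [[[0,0,0],0,1],[[0,0,0],0,1]]}}

```text
clock: 4.62
position: [427.2, 115.6, 192.2]
ee_rot: [-0.21, 0.978, -0.001, 0.001]
contact_force: [0.2, 0.8, -2.7]
gripper_width: 34.6
```

```bash
python3 - <<'E'
from h import *
t=shot("top"); save(t,"g2.png",(220,150,340,290),5)
E
```

```text
(no output)
```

View pics/g2.png

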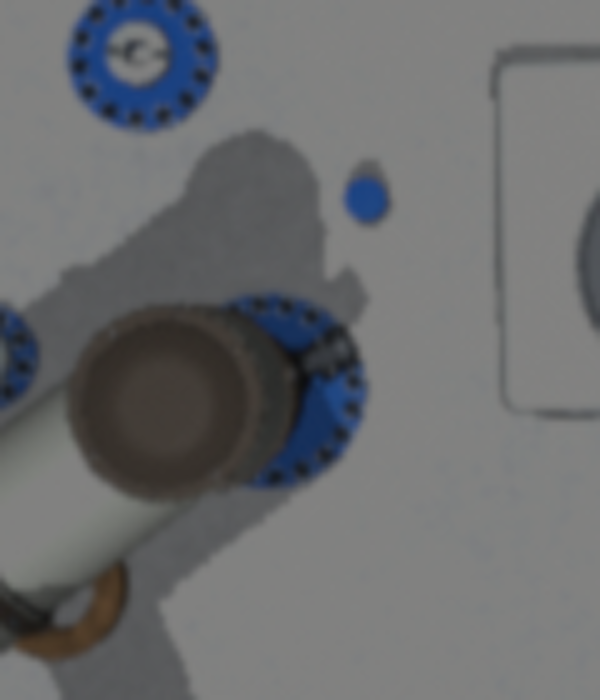

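{"method": "play_rows", "body": {"moves": [[[0,0,0],0,-0.2],[[0,0,0],0,-0.2],[[0,0,0],0.3,-0.2],[[0,0,0],0.65,-0.2],[[0,0,0],1,-0.2]]}}

```text
clock: 5.3
position: [427.2, 115.6, 191.9]
ee_rot: [-0.458, 0.889, -0.0, 0.001]
contact_force: [-0.1, 0.2, 0.5]
gripper_width: 51.2
```

{"method": "play_rows", "body": {"moves": [[[0,0,0],0.35,-0.2],[[0,0,0],0.7,-0.2],[[0,0,0],1,-0.2]]}}

```text
clock: 5.68
position: [427.2, 115.7, 191.9]
ee_rot: [-0.675, 0.738, -0.0, 0.001]
contact_force: [0.3, -0.8, -0.0]
gripper_width: 51.0
```

{"method": "play_rows", "body": {"moves": [[[0,0,0],0.35,-0.2],[[0,0,0],0.7,-0.2],[[0,0,0],1,-0.2],[[0,0,0],1,1],[[0,0,0],1,1],[[0,0,0],1,1],[[0,0,0],1,1]]}}

```text
clock: 6.55
position: [427.2, 115.6, 192.4]
ee_rot: [0.842, -0.539, -0.0, -0.001]
contact_force: [-1.5, 0.2, 5.2]
gripper_width: 34.9
```

{"method": "play_rows", "body": {"moves": [[[0,0,0.1],0,1],[[0,0,0.3],0,1],[[0,0,0.5],0,1],[[0.05,-0.15,0.667],0,1],[[0.1,-0.35,0.667],0,1],[[0.15,-0.55,0.667],0,1],[[0.2,-0.72,0.667],0,1],[[0.241,-0.849,0.667],0,1],[[0.241,-0.849,0.667],0,1],[[0.241,-0.849,0.667],0,1]]}}

```text
clock: 7.8
position: [499.1, -139.0, 391.7]
ee_rot: [0.841, -0.54, -0.001, -0.001]
contact_force: [-0.4, 0.8, -1.8]
gripper_width: 34.7
```

```bash
python3 - <<'E'
from h import *
s=arm.read_state();print(np.round(s["joints"],2),np.round(s["contact_force"],2),np.round(s["wrist_torque"],2),np.round(s["position"],1))
for n in("top","side"):
    t=shot(n); save(t,"p1%s.png"%n,(250,90,450,270),4)
E
```

```text
[ 0.04  0.21 -0.27 -0.   -1.09  0.39] [-0.39  0.8  -1.84] [ 0.03 -0.03 -0.03] [ 499.1 -139.   391.7]
```

View pics/p1side.png

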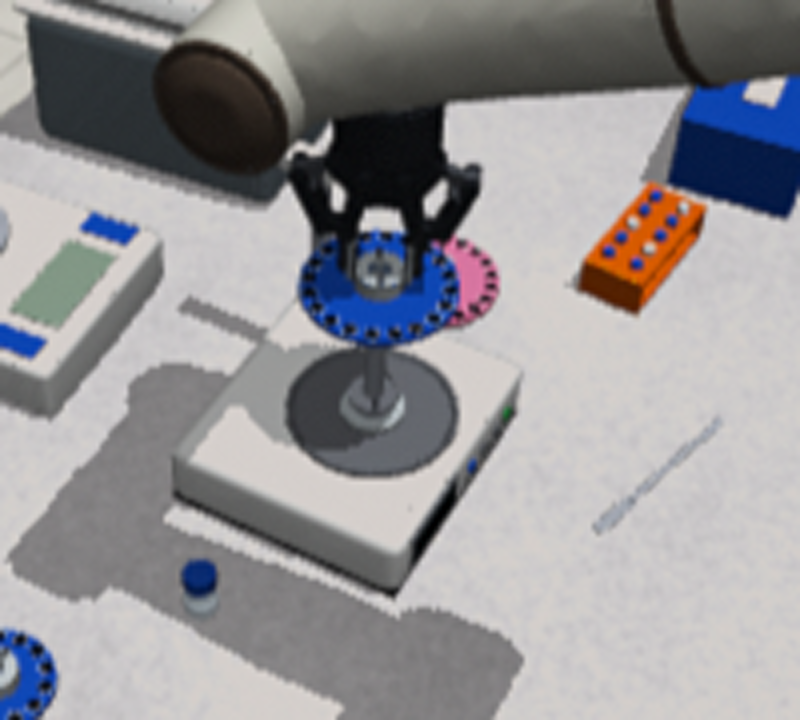

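View pics/p1top.png

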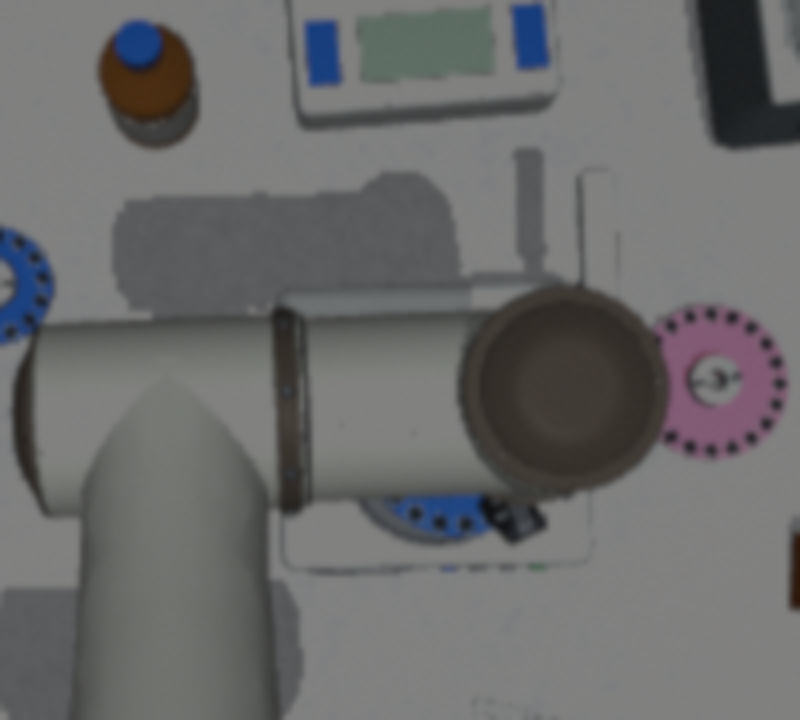

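```bash
python3 - <<'E'
from h import *
s=shot("side")
b=blue(s,(320,140,368,180))
pr=hullc(np.vstack([proj(s,circ(499.1,-139,z+199.4,60)) for z in(5,11)]))
print(b,pr)
save(s,"q.png",(315,135,385,210),9)
E
```

```text
(array([344.5173482 , 161.71490529]), 941.5) (array([344.41359317, 161.8847552 ]), 949.2170218161773)
```

View pics/q.png

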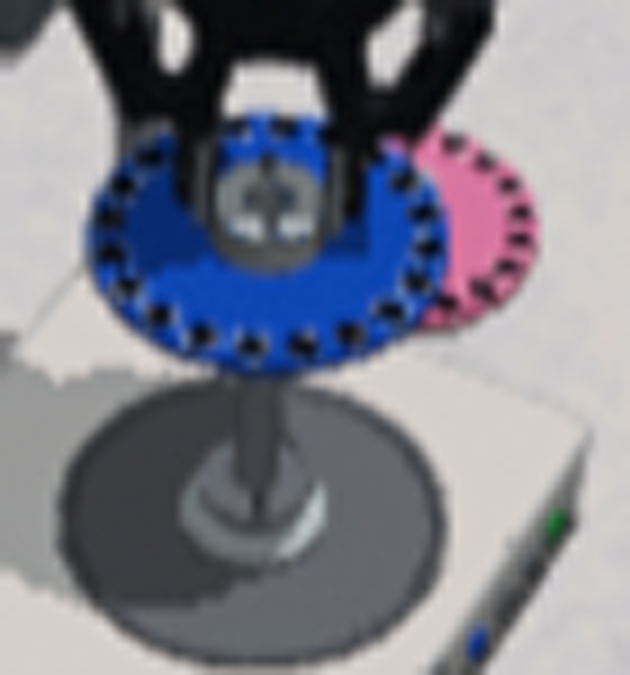

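{"method": "play_rows", "body": {"moves": [[[0,0,-0.06],0,1],[[0,0,-0.09],0,1],[[0,0,-0.11],0,1],[[0,0,-0.12],0,1]]}}

```text
clock: 8.45
position: [499.3, -138.0, 356.4]
ee_rot: [0.842, -0.539, -0.0, -0.001]
contact_force: [0.3, -0.6, -1.8]
gripper_width: 34.3
```

{"method": "play_rows", "body": {"moves": [[[0,0,-0.012],0,1],[[0,0,-0.022],0,1]]}}

```text
clock: 8.7
position: [499.4, -138.1, 349.9]
ee_rot: [0.842, -0.539, 0.0, -0.001]
contact_force: [-0.5, -1.5, 0.5]
gripper_width: 34.7
```

{"method": "play_rows", "body": {"moves": [[[0,0,-0.014],0,1],[[0,0,-0.028],0,1],[[0,0,-0.028],0,1]]}}

```text
clock: 9.07
position: [499.6, -138.4, 341.4]
ee_rot: [0.842, -0.539, 0.0, -0.001]
contact_force: [1.2, -4.1, -2.3]
gripper_width: 34.4
```

{"method": "play_rows", "body": {"moves": [[[0.0005,-0.004,-0.006],0,1],[[0.0005,-0.004,-0.012],0,1]]}}

```text
clock: 9.32
position: [499.8, -139.5, 337.5]
ee_rot: [0.842, -0.539, 0.0, -0.001]
contact_force: [0.4, -1.3, -1.0]
gripper_width: 34.9
```

{"method": "play_rows", "body": {"moves": [[[0.0,-0.001,-0.035],0,1],[[0.0,-0.001,-0.07],0,1],[[0.0,-0.001,-0.105],0,1],[[0.0,-0.001,-0.135],0,1]]}}

```text
clock: 9.82
position: [499.9, -139.8, 296.2]
ee_rot: [0.842, -0.539, 0.0, -0.001]
contact_force: [0.4, -0.9, 0.0]
gripper_width: 34.8
```

{"method": "play_rows", "body": {"moves": [[[0.0,0,-0.005],0,1],[[0.0,0,-0.01],0,1]]}}

```text
clock: 10.07
position: [499.9, -139.8, 293.1]
ee_rot: [0.842, -0.539, 0.0, -0.001]
contact_force: [0.5, -1.5, -0.6]
gripper_width: 34.5
```

{"method": "play_rows", "body": {"moves": [[[0.0,0,-0.005],0,1],[[0.0,0,-0.01],0,1]]}}

```text
clock: 10.32
position: [499.9, -139.8, 290.2]
ee_rot: [0.842, -0.539, 0.0, -0.001]
contact_force: [0.4, -0.8, -0.9]
gripper_width: 34.5
```

{"method": "play_rows", "body": {"moves": [[[0.0,0,-0.005],0,1],[[0.0,0,-0.008],0,1]]}}

```text
clock: 10.58
position: [499.9, -139.8, 287.8]
ee_rot: [0.842, -0.539, 0.0, -0.001]
contact_force: [1.3, -1.8, -0.0]
gripper_width: 34.5
```

{"method": "play_rows", "body": {"moves": [[[0.0,0,-0.005],0,1],[[0.0,0,-0.008],0,1]]}}

```text
clock: 10.82
position: [499.9, -139.8, 285.3]
ee_rot: [0.842, -0.539, 0.0, -0.001]
contact_force: [1.7, -0.8, -0.3]
gripper_width: 34.3
```

{"method": "play_rows", "body": {"moves": [[[0.0,0,-0.005],0,1],[[0.0,0,-0.005],0,1]]}}

```text
clock: 11.08
position: [499.9, -139.8, 283.6]
ee_rot: [0.842, -0.539, 0.0, -0.001]
contact_force: [1.6, -2.4, -2.2]
gripper_width: 34.6
```

{"method": "play_rows", "body": {"moves": [[[0.0,0,-0.004],0,1],[[0.0,0,-0.004],0,1]]}}

```text
clock: 11.32
position: [500.0, -139.8, 282.5]
ee_rot: [0.842, -0.539, 0.0, -0.001]
contact_force: [0.1, -1.6, -0.1]
gripper_width: 34.6
```

{"method": "play_rows", "body": {"moves": [[[0.0,0,-0.004],0,1],[[0.0,0,-0.004],0,1]]}}

```text
clock: 11.58
position: [500.0, -139.8, 281.7]
ee_rot: [0.842, -0.539, 0.001, -0.001]
contact_force: [-0.9, -1.4, 3.2]
gripper_width: 34.5
```

{"method": "play_rows", "body": {"moves": [[[0.0,0,-0.003],0.1,1],[[0.0,0,-0.003],0.2,1],[[0.0,0,-0.003],0.3,1]]}}

```text
clock: 11.95
position: [499.8, -139.9, 281.2]
ee_rot: [0.882, -0.471, 0.0, -0.001]
contact_force: [-0.7, -1.8, 4.1]
gripper_width: 34.3
```

```bash
python3 - <<'E'
from h import *
s=arm.read_state();print({k:np.round(s[k],3).tolist() for k in("contact_force","wrist_torque","position","ee_rot")})
E
```

```text
{'contact_force': [-0.732, -1.762, 4.072], 'wrist_torque': [-0.562, 0.403, -0.087], 'position': [499.815, -139.944, 281.192], 'ee_rot': [0.882, -0.471, 0.0, -0.001]}
```

{"method": "play_rows", "body": {"moves": [[[0.0,0,0],-0.15,1],[[0.0,0,0],-0.15,1]]}}

```text
clock: 12.2
position: [499.9, -139.9, 281.6]
ee_rot: [0.863, -0.504, 0.001, -0.001]
contact_force: [0.0, -0.5, 2.5]
gripper_width: 34.6
```

```bash
cat > st.py <<'E'
from h import *
s=arm.read_state();q=s["ee_rot"]
print({k:np.round(s[k],3).tolist() for k in("contact_force","wrist_torque","position")}, "yaw",round(2*np.degrees(np.arctan2(q[1],q[0]))%360,2),"J6",round(s["joints"][5],2))
E
python3 st.py
```

```text
{'contact_force': [0.021, -0.524, 2.542], 'wrist_torque': [-0.176, 0.098, -0.039], 'position': [499.931, -139.885, 281.626]} yaw 299.41 J6 0.47
```

{"method": "play_rows", "body": {"moves": [[[0.0,0,0],-0.15,1],[[0.0,0,0],-0.15,1]]}}

```text
clock: 12.45
position: [500.0, -139.9, 281.8]
ee_rot: [0.843, -0.537, 0.001, -0.001]
contact_force: [0.4, -1.1, 2.7]
gripper_width: 34.7
```

```bash
python3 st.py
```

```text
{'contact_force': [0.433, -1.062, 2.672], 'wrist_torque': [-0.277, 0.069, -0.049], 'position': [500.031, -139.859, 281.783]} yaw 295.01 J6 0.4
```

{"method": "play_rows", "body": {"moves": [[[0.0,0,0],-0.15,1],[[0.0,0,0],-0.15,1]]}}

```text
clock: 12.7
position: [499.9, -139.9, 281.8]
ee_rot: [0.822, -0.569, 0.001, -0.001]
contact_force: [-0.6, -2.5, 3.0]
gripper_width: 34.6
```

```bash
python3 st.py
```

```text
{'contact_force': [-0.632, -2.527, 2.999], 'wrist_torque': [-0.521, 0.245, 0.014], 'position': [499.917, -139.937, 281.768]} yaw 290.65 J6 0.32
```

{"method": "play_rows", "body": {"moves": [[[0.0,0,-0.002],-0.15,1],[[0.0,0,-0.002],-0.3,1]]}}

```text
clock: 12.95
position: [500.0, -139.9, 281.4]
ee_rot: [0.775, -0.631, 0.001, -0.001]
contact_force: [-1.1, 0.4, 4.2]
gripper_width: 35.0
```

```bash
python3 st.py
```

```text
{'contact_force': [-1.074, 0.417, 4.199], 'wrist_torque': [-0.164, 0.233, 0.199], 'position': [500.004, -139.878, 281.356]} yaw 281.69 J6 0.16
```

{"method": "play_rows", "body": {"moves": [[[0.0,0,0],-0.15,1],[[0.0,0,0],-0.3,1]]}}

```text
clock: 13.2
position: [500.1, -139.8, 281.5]
ee_rot: [0.724, -0.69, 0.001, -0.001]
contact_force: [-0.3, -0.2, 4.5]
gripper_width: 34.9
```

```bash
python3 st.py
```

```text
{'contact_force': [-0.314, -0.238, 4.514], 'wrist_torque': [-0.139, 0.155, 0.143], 'position': [500.09, -139.799, 281.494]} yaw 272.72 J6 0.01
```

{"method": "play_rows", "body": {"moves": [[[0.0,0,0.001],0.15,1],[[0.0,0,0.001],0.15,-0.2],[[0.0,0,0.001],0.15,-0.4],[[0.0,0,0.001],0.15,-0.4],[[0.0,0,0.2],0.15,-0.4],[[0.0,0,0.4],0.15,-0.4],[[0.0,0,0.48],0.15,-0.6]]}}

```text
clock: 14.08
position: [500.3, -139.9, 429.5]
ee_rot: [0.75, -0.661, 0.004, -0.003]
contact_force: [0.2, -0.2, -0.7]
gripper_width: 68.6
```

```bash
python3 - <<'E'
from h import *
s=shot("side")
b=blue(s,(310,155,385,225))
for zb in(84,86,88,89.5,91,93): print(zb,*[v.round(2) for v in fit([(s,b[0])],60,(500,-140),zb)],end=";")
pr=hullc(np.vstack([proj(s,circ(499.9,-139.8,z+89.4,60)) for z in(5,11)]))
print(b,pr)
save(s,"r1.png",(300,120,400,220),7)
E
```

```text
84 [ 476.38 -125.66] [-0.  0.];86 [ 475.59 -124.03] [ 0. -0.];88 [ 474.8  -122.41] [0. 0.];89.5 [ 474.2  -121.19] [-0. -0.];91 [ 473.61 -119.97] [-0.  0.];93 [ 472.82 -118.34] [0. 0.];(array([347.19654595, 193.70568902]), 1394.5) (array([342.91416918, 186.86918373]), 874.3110678181984)
```

View pics/r1.png

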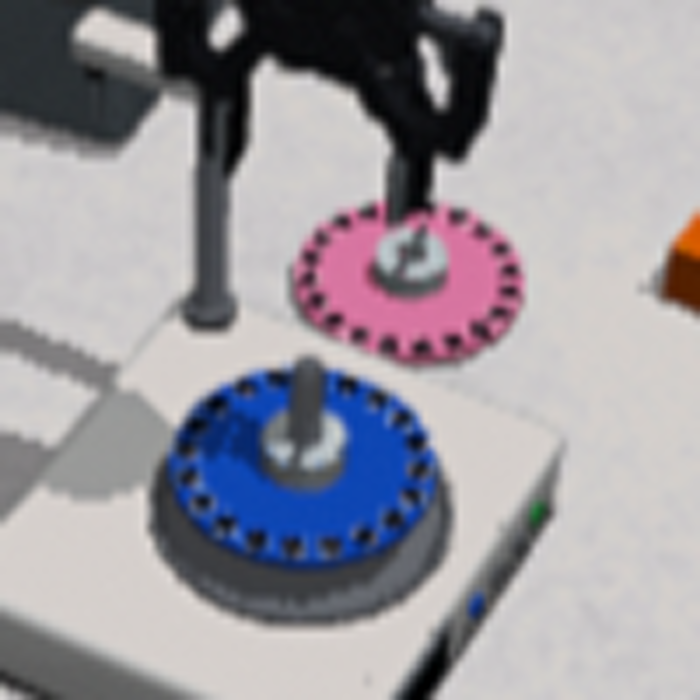

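```bash
python3 - <<'E'
from h import *
s=shot("side")
b=blue(s,(320,168,364,204)); pr=hullc(np.vstack([proj(s,circ(499.9,-139.8,z+89.4,60)) for z in(5,11)]))
print(b,pr)
for z in(163.4,158.9): print(z,proj(s,(499.9,-139.8,z)))
k=12;crop=(325,160,365,210);x0,y0,x1,y1=crop
im=cv2.resize(s["pixels"][y0:y1,x0:x1,::-1],None,fx=k,fy=k,interpolation=cv2.INTER_CUBIC);im2=im.copy()
for I,tz in((im,163.4),(im2,158.9)):
    for z,r,c in((tz,4,(0,0,255)),(tz-7,8,(0,160,255)),(89.4+27,19,(0,255,0)),(100.4,60,(255,255,0))):
        cv2.polylines(I,[((proj(s,circ(499.9,-139.8,z,r))-[x0,y0]+.5)*k).astype(int)],True,c,1)
im=np.hstack([im,im2]); im=cv2.resize(im,(800,500));cv2.imwrite("pics/r2.png",im)
E
python3 st.py
```

```text
(array([342.74897579, 186.77728119]), 895.0) (array([342.91416918, 186.86918373]), 874.3110678181984)
163.4 [[343.70485844 171.70718557]]
158.9 [[343.64745152 172.75060754]]
{'contact_force': [-0.708, -0.537, 0.038], 'wrist_torque': [-0.021, 0.064, -0.032], 'position': [500.397, -139.842, 428.842]} yaw 277.23 J6 0.09
```

View pics/r2.png

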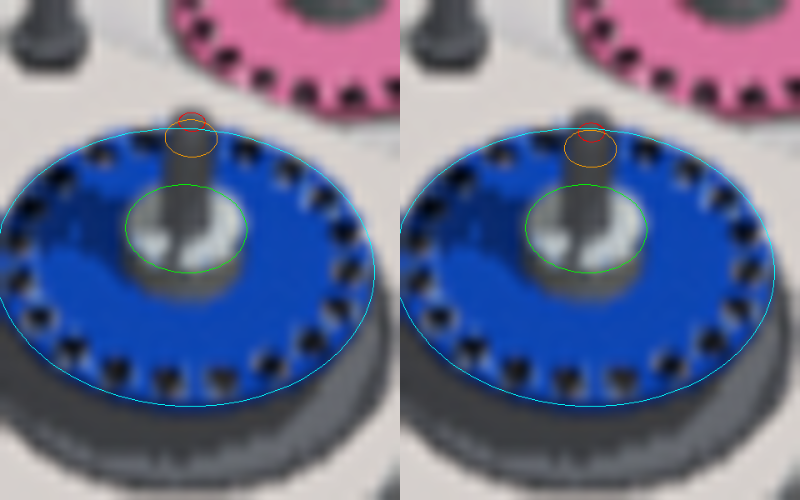

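{"method": "play_rows", "body": {"moves": [[[0.22,0.558,0],0,-1],[[0.22,0.558,0],0,-1],[[0.22,0.558,0],0,-1]]}}

```text
clock: 14.55
position: [566.6, 29.4, 427.0]
ee_rot: [0.75, -0.661, 0.003, -0.002]
contact_force: [0.4, -1.2, -0.3]
gripper_width: 85.4
```

```bash
python3 st.py
```

```text
{'contact_force': [0.377, -1.223, -0.273], 'wrist_torque': [-0.016, -0.12, -0.026], 'position': [566.645, 29.373, 427.035]} yaw 277.22 J6 -0.21
```

{"method": "play_rows", "body": {"moves": [[[0.222,0.551,-0.1],0,-1],[[0.222,0.551,-0.2],0,-1],[[0.222,0.551,-0.3],0,-1],[[0.222,0.551,-0.5],0,-1],[[0.222,0.551,-0.68],0,-1],[[0.222,0.551,-0.77],0,-0.3],[[0.222,0.551,-0.78],0,0.2]]}}

```text
clock: 15.42
position: [631.7, 194.0, 188.2]
ee_rot: [0.75, -0.661, 0.001, 0.002]
contact_force: [0.1, 1.1, 1.2]
gripper_width: 51.8
```

```bash
python3 st.py; python3 - <<'E'
from h import *
t=shot("top"); save(t,"m1.png",(225,140,285,185),12); save(t,"m2.png",(330,170,390,230),10)
E
```

```text
{'contact_force': [0.103, 1.1, 1.176], 'wrist_torque': [-0.026, 0.009, 0.024], 'position': [631.745, 193.969, 188.188]} yaw 277.19 J6 -0.42
```

View pics/m2.png

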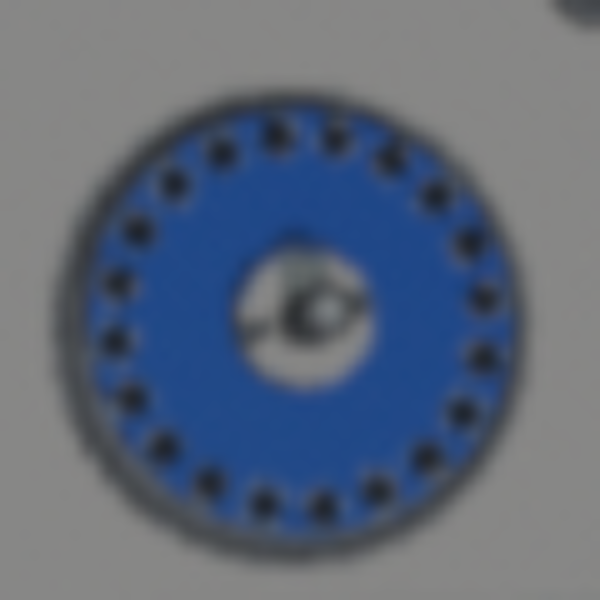

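{"method": "play_rows", "body": {"moves": [[[0.005,0.003,0.01],0,0.4],[[0.005,0.003,0.01],0,1],[[0.005,0.003,0.01],0,1],[[0.005,0.003,0.01],0,1],[[0.005,0.003,0.01],0,1]]}}

```text
clock: 16.1
position: [634.1, 195.2, 193.8]
ee_rot: [0.75, -0.661, 0.002, -0.0]
contact_force: [0.1, 1.0, -1.1]
gripper_width: 34.9
```

```bash
python3 st.py; python3 - <<'E'
import cv2
i=cv2.imread("pics/top0.png")[150:175,235:262]; cv2.imwrite("pics/m3.png",cv2.resize(i,None,fx=20,fy=20,interpolation=cv2.INTER_CUBIC))
E
```

```text
{'contact_force': [0.056, 0.988, -1.122], 'wrist_torque': [-0.058, 0.008, -0.038], 'position': [634.131, 195.218, 193.751]} yaw 277.22 J6 -0.42
```

View pics/m3.png

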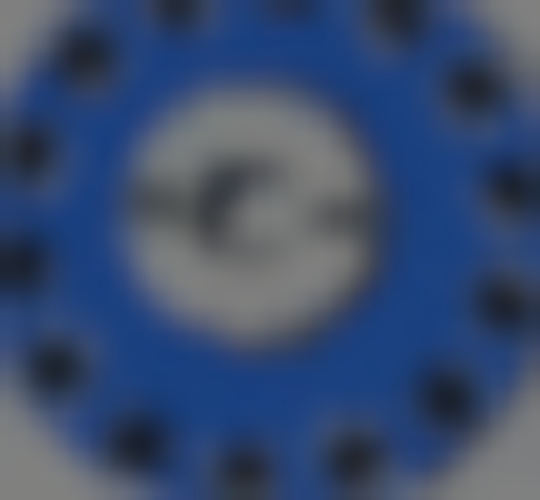

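{"method": "play_rows", "body": {"moves": [[[0,0,0.15],0,1],[[0,0,0.35],0,1],[[-0.07,-0.15,0.55],0.2,1],[[-0.14,-0.35,0.654],0.4,1],[[-0.22,-0.55,0.654],0.65,1],[[-0.3,-0.75,0.654],0.65,1],[[-0.38,-0.95,0.654],0.65,1]]}}

```text
clock: 16.98
position: [528.7, -66.9, 390.3]
ee_rot: [0.851, -0.524, 0.003, -0.001]
contact_force: [0.8, -1.2, -0.9]
gripper_width: 34.5
```

```bash
python3 st.py
```

```text
{'contact_force': [0.776, -1.155, -0.949], 'wrist_torque': [-0.084, -0.066, 0.012], 'position': [528.677, -66.875, 390.296]} yaw 296.75 J6 0.29
```

{"method": "play_rows", "body": {"moves": [[[-0.06,-0.15,0],0,1],[[-0.096,-0.243,0],0,1],[[-0.096,-0.243,-0.03],0,1],[[-0.096,-0.243,-0.05],0,1]]}}

```text
clock: 17.48
position: [499.8, -139.5, 374.6]
ee_rot: [0.851, -0.524, 0.003, -0.001]
contact_force: [-0.0, -0.2, -1.2]
gripper_width: 34.7
```

```bash
python3 st.py;  python3 - <<'E'
from h import *
s=shot("side"); p=np.array(arm.read_state()["position"])
b=blue(s,(322,140,368,174))
pr=hullc(np.vstack([proj(s,circ(p[0],p[1],z+p[2]-193.5,46)) for z in(5,11)]))
print(b,pr,fit([(s,b[0])],46,p[:2],p[2]-193.5)[0]-p[:2]); save(s,"n1.png",(300,120,400,220),6)
E
```

```text
{'contact_force': [-0.022, -0.197, -1.234], 'wrist_torque': [-0.017, -0.051, -0.018], 'position': [499.82, -139.511, 374.618]} yaw 296.74 J6 0.42
(array([344.16256039, 160.86545894]), 690.0) (array([343.95881931, 166.22807457]), 559.7260667348746) [ 10.79179863 -20.64917471]
```

View pics/n1.png

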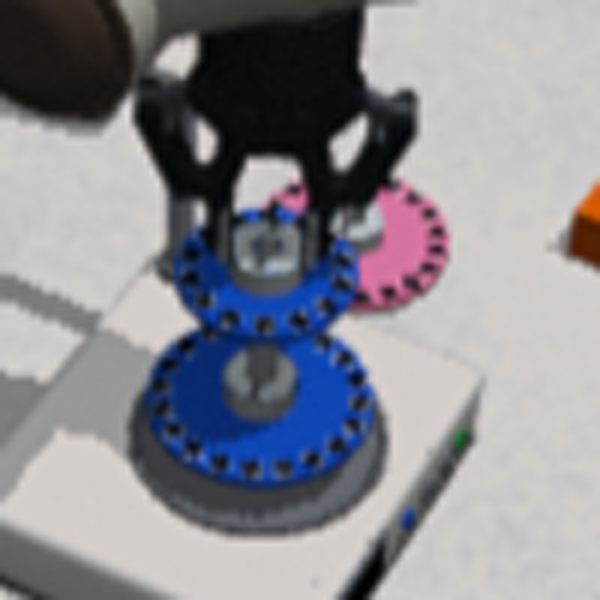

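{"method": "play_rows", "body": {"moves": [[[0.0005,-0.001,-0.035],0,1],[[0.0005,-0.001,-0.055],0,1],[[0.0005,-0.001,-0.07],0,1],[[0.0005,-0.001,-0.087],0,1],[[0.0005,-0.001,-0.087],0,1]]}}

```text
clock: 18.15
position: [500.0, -139.4, 347.2]
ee_rot: [0.852, -0.524, 0.002, -0.0]
contact_force: [-0.1, -1.1, -0.9]
gripper_width: 35.0
```

{"method": "play_rows", "body": {"moves": [[[0,-0.001,-0.015],0,1],[[0,-0.001,-0.03],0,1],[[0,-0.001,-0.03],0,1]]}}

```text
clock: 18.52
position: [500.0, -139.8, 337.9]
ee_rot: [0.852, -0.524, 0.002, -0.0]
contact_force: [0.8, -0.9, -1.6]
gripper_width: 34.6
```

{"method": "play_rows", "body": {"moves": [[[0,0,-0.025],0,1],[[0,0,-0.05],0,1],[[0,0,-0.065],0,1],[[0,0,-0.065],0,1]]}}

```text
clock: 19.02
position: [500.0, -139.9, 317.8]
ee_rot: [0.852, -0.524, 0.001, -0.0]
contact_force: [0.8, -1.6, -3.0]
gripper_width: 34.8
```

{"method": "play_rows", "body": {"moves": [[[0,0,-0.004],0,1],[[0,0,-0.008],0,1]]}}

```text
clock: 19.27
position: [500.1, -139.9, 315.6]
ee_rot: [0.852, -0.524, 0.002, -0.0]
contact_force: [0.4, -1.5, -0.1]
gripper_width: 34.6
```

{"method": "play_rows", "body": {"moves": [[[0,0,-0.004],0,1],[[0,0,-0.004],0,1]]}}

```text
clock: 19.52
position: [500.1, -139.9, 314.5]
ee_rot: [0.852, -0.524, 0.002, -0.0]
contact_force: [0.9, -0.9, -0.8]
gripper_width: 34.8
```

{"method": "play_rows", "body": {"moves": [[[0,0,-0.004],0,1],[[0,0,-0.004],0,1]]}}

```text
clock: 19.77
position: [500.1, -139.9, 313.2]
ee_rot: [0.852, -0.524, 0.002, -0.0]
contact_force: [0.6, -2.6, -0.9]
gripper_width: 34.4
```

{"method": "play_rows", "body": {"moves": [[[0,0,-0.004],0,1],[[0,0,-0.004],0,1]]}}

```text
clock: 20.02
position: [500.1, -139.9, 311.9]
ee_rot: [0.852, -0.524, 0.002, -0.0]
contact_force: [0.1, -1.9, -1.1]
gripper_width: 34.8
```

{"method": "play_rows", "body": {"moves": [[[0,0,-0.003],0,1],[[0,0,-0.003],0,1]]}}

```text
clock: 20.27
position: [500.2, -139.9, 310.9]
ee_rot: [0.852, -0.524, 0.002, -0.0]
contact_force: [1.2, -2.5, -0.0]
gripper_width: 34.6
```

{"method": "play_rows", "body": {"moves": [[[0,0,-0.003],0,1],[[0,0,-0.003],0,1]]}}

```text
clock: 20.52
position: [500.2, -140.0, 309.9]
ee_rot: [0.852, -0.524, 0.002, -0.0]
contact_force: [0.9, -2.0, -0.6]
gripper_width: 34.4
```

{"method": "play_rows", "body": {"moves": [[[0,0,-0.003],0,1],[[0,0,-0.003],0,1]]}}

```text
clock: 20.78
position: [500.2, -139.9, 309.2]
ee_rot: [0.852, -0.524, 0.002, -0.0]
contact_force: [-0.1, -1.6, 2.7]
gripper_width: 34.6
```

{"method": "play_rows", "body": {"moves": [[[0,0,-0.001],-0.15,1],[[0,0,-0.001],-0.3,1],[[0,0,-0.001],-0.35,1]]}}

```text
clock: 21.15
position: [500.3, -139.9, 309.2]
ee_rot: [0.8, -0.6, 0.002, -0.0]
contact_force: [0.5, -1.5, 1.0]
gripper_width: 34.7
```

```bash
python3 st.py
```

```text
{'contact_force': [0.545, -1.531, 0.986], 'wrist_torque': [-0.36, -0.117, 0.124], 'position': [500.314, -139.884, 309.155]} yaw 286.27 J6 0.24
```

{"method": "play_rows", "body": {"moves": [[[0,0,0.001],0.12,1],[[0,0,0.001],0.12,-0.4],[[0,0,0.001],0.12,-0.4],[[0,0,0.001],0.12,-0.4],[[0,0,0.2],0.12,-0.4],[[0,0,0.37],0.12,-0.4],[[0,0,0.37],0.12,-0.7],[[-0.02,0.15,0.37],0.12,-1],[[-0.04,0.35,0.37],0.12,-1],[[-0.06,0.55,0.37],0.12,-1],[[-0.088,0.717,0.37],0.12,-1],[[-0.088,0.717,0.37],0.12,-1]]}}

```text
clock: 22.65
position: [473.2, 77.9, 419.2]
ee_rot: [0.82, -0.572, 0.001, 0.0]
contact_force: [0.0, -0.5, 0.4]
gripper_width: 85.1
```

```bash
python3 st.py;  python3 - <<'E'
from h import *
s=shot("side"); t=shot("top")
b=blue(s,(265,298,298,332)); a=blue(t,(203,208,230,236))
print(a[0],b[0],fit([(s,b[0]),(t,a[0])],33,(448,290)))
for d,n,crop in((s,"v1.png",(315,145,375,215)),(t,"v2.png",(330,170,390,230))): save(d,n,crop,10)
E
```

```text
{'contact_force': [0.049, -0.473, 0.36], 'wrist_torque': [0.012, 0.018, -0.009], 'position': [473.24, 77.868, 419.247]} yaw 290.15 J6 -0.15Traceback (most recent call last):
  File "<stdin>", line 3, in <module>
  File "h.py", line 39, in blue
    return hullc(pts)
  File "h.py", line 29, in hullc
    h=cv2.convexHull(pts.astype(np.float32)); m=cv2.moments(h); return np.array([m["m10"]/m["m00"],m["m01"]/m["m00"]]),m["m00"]
                                                                                 ~~~~~~~~^~~~~~~~~
ZeroDivisionError: float division by zero
```

```bash
python3 - <<'E'
from h import *
s=shot("side"); t=shot("top")
for d,n,crop in((s,"v1.png",(315,145,375,215)),(t,"v2.png",(330,170,390,230))): save(d,n,crop,8)
a=cv2.imread("pics/v1.png");b=cv2.imread("pics/v2.png");a=cv2.resize(a,(411,480));cv2.imwrite("pics/v3.png",np.hstack([a,b[:480]])[:, :800])
E
```

```text
(no output)
```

View pics/v3.png

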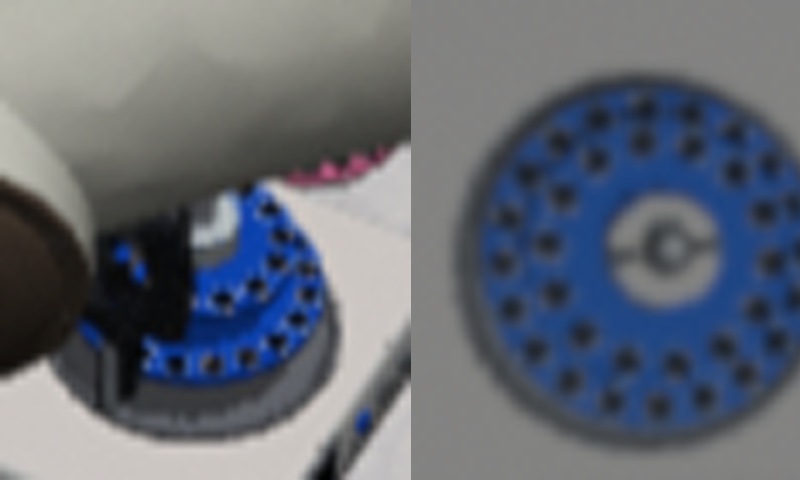

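{"method": "play_rows", "body": {"moves": [[[-0.03,0.2,0],0,-1],[[-0.06,0.4,-0.1],0,-1],[[-0.08,0.6,-0.2],0,-1],[[-0.085,0.709,-0.35],0,-1],[[-0.085,0.709,-0.55],0,-1],[[-0.085,0.709,-0.7],0,-1],[[-0.085,0.709,-0.753],0,-0.3],[[-0.085,0.709,-0.753],0,0.2],[[-0.085,0.709,-0.753],0,0.2]]}}

```text
clock: 23.98
position: [449.2, 286.8, 194.6]
ee_rot: [0.818, -0.575, 0.002, -0.0]
contact_force: [0.1, -0.1, -0.5]
gripper_width: 35.1
```

{"method": "play_rows", "body": {"moves": [[[0,0,0],0,-0.5],[[0,0,0],0,-0.5],[[0,0,0],0,-0.5]]}}

```text
clock: 24.35
position: [449.2, 286.8, 195.1]
ee_rot: [0.818, -0.575, 0.002, -0.001]
contact_force: [-0.3, -1.4, 0.0]
gripper_width: 64.4
```

```bash
python3 st.py; python3 - <<'E'
from h import *
s=shot("side"); t=shot("top")
save(s,"w1.png",(240,260,330,350),8);save(t,"w2.png",(190,190,260,260),9)
E
```

```text
{'contact_force': [-0.292, -1.363, 0.05], 'wrist_torque': [-0.037, 0.024, -0.019], 'position': [449.245, 286.801, 195.134]} yaw 289.73 J6 -0.53
```

View pics/w1.png

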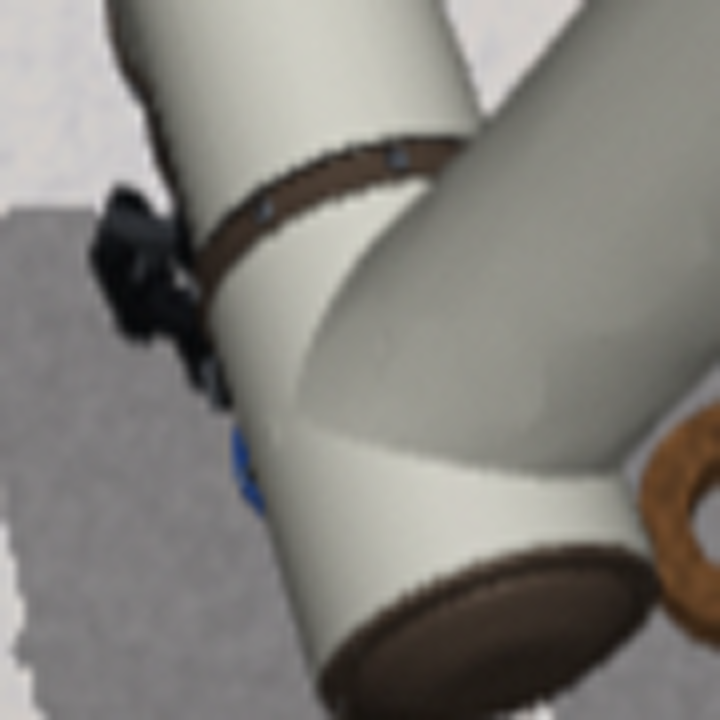

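View pics/w2.png

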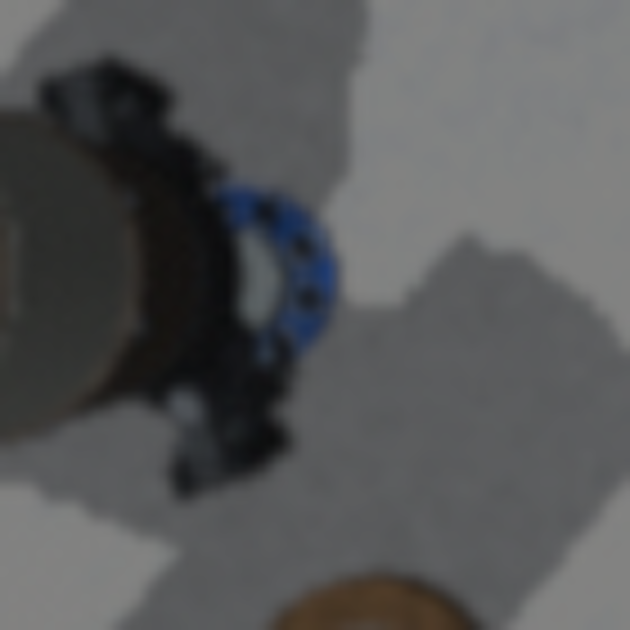

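{"method": "play_rows", "body": {"moves": [[[-0.0045,0.012,-0.004],0,-0.3],[[-0.0045,0.012,-0.008],0,-0.3],[[-0.0045,0.012,-0.008],0,1],[[-0.0045,0.012,-0.008],0,1],[[-0.0045,0.012,-0.008],0,1],[[-0.0045,0.012,-0.008],0,1],[[-0.0045,0.012,-0.008],0,1]]}}

```text
clock: 25.32
position: [447.8, 290.5, 192.7]
ee_rot: [0.818, -0.575, 0.002, -0.001]
contact_force: [-1.8, 0.0, 5.4]
gripper_width: 34.8
```

```bash
python3 - <<'E'
import cv2
i=cv2.imread("pics/top0.png")[206:236,202:232]; cv2.imwrite("pics/s3.png",cv2.resize(i,None,fx=18,fy=18,interpolation=cv2.INTER_CUBIC))
E
```

```text
(no output)
```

View pics/s3.png

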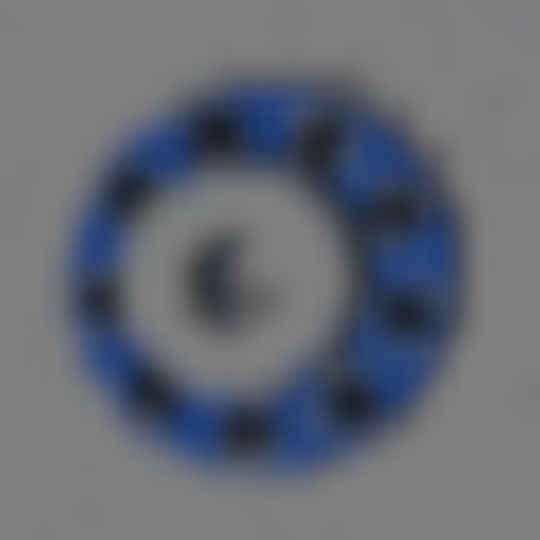

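{"method": "play_rows", "body": {"moves": [[[0,0,0.15],0,1],[[0,0,0.35],0,1],[[0.02,-0.1,0.55],0,1],[[0.03,-0.3,0.667],0,1],[[0.05,-0.5,0.667],0,1],[[0.07,-0.7,0.667],0,1],[[0.08,-0.8,0.667],0,1]]}}

```text
clock: 26.2
position: [471.3, 47.9, 392.5]
ee_rot: [0.817, -0.576, 0.002, -0.001]
contact_force: [-0.1, -0.2, -0.3]
gripper_width: 35.0
```

{"method": "play_rows", "body": {"moves": [[[0.03,-0.2,0],0,1],[[0.06,-0.4,0],0,1],[[0.096,-0.6,0],0,1],[[0.096,-0.626,-0.02],0,1],[[0.096,-0.626,-0.045],0,1],[[0.096,-0.626,-0.055],0,1]]}}

```text
clock: 26.95
position: [499.9, -138.9, 374.9]
ee_rot: [0.818, -0.576, 0.001, -0.0]
contact_force: [0.0, -0.7, -0.5]
gripper_width: 34.7
```

```bash
python3 st.py;  python3 - <<'E'
from h import *
s=shot("side"); p=np.array(arm.read_state()["position"])
pr=hullc(np.vstack([proj(s,circ(p[0],p[1],z+p[2]-192.7,33)) for z in(5,11)]))
print(pr)
k=9;crop=(305,130,385,200);x0,y0,x1,y1=crop
I=cv2.resize(s["pixels"][y0:y1,x0:x1,::-1],None,fx=k,fy=k,interpolation=cv2.INTER_CUBIC)
cv2.polylines(I,[((proj(s,circ(p[0],p[1],p[2]-192.7+11,33))-[x0,y0]+.5)*k).astype(int)],True,(255,255,0),1)
cv2.imwrite("pics/x1.png",I)
E
```

```text
{'contact_force': [0.03, -0.738, -0.465], 'wrist_torque': [0.015, 0.016, 0.011], 'position': [499.855, -138.853, 374.92]} yaw 289.69 J6 0.3
(array([343.87580728, 165.71272269]), 297.518937675748)
```

View pics/x1.png

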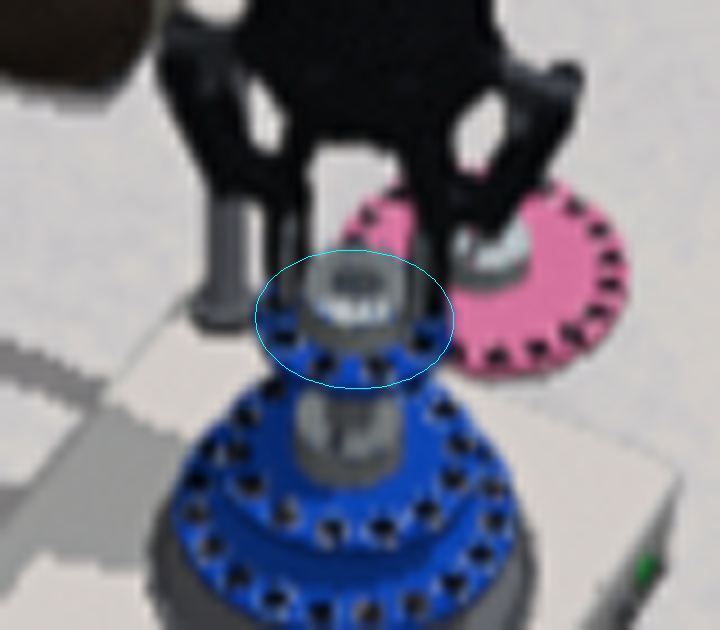

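{"method": "play_rows", "body": {"moves": [[[0.0005,-0.0035,-0.035],0,1],[[0.0005,-0.0035,-0.055],0,1],[[0.0005,-0.0035,-0.07],0,1],[[0.0005,-0.0035,-0.085],0,1],[[0.0005,-0.0035,-0.085],0,1]]}}

```text
clock: 27.62
position: [500.1, -139.7, 349.2]
ee_rot: [0.818, -0.576, 0.001, -0.0]
contact_force: [0.6, -0.2, -1.1]
gripper_width: 34.9
```

{"method": "play_rows", "body": {"moves": [[[0,0,-0.008],0,1],[[0,0,-0.012],0,1]]}}

```text
clock: 27.88
position: [500.1, -139.8, 345.6]
ee_rot: [0.818, -0.576, 0.001, -0.0]
contact_force: [0.1, 0.1, 0.3]
gripper_width: 34.8
```

{"method": "play_rows", "body": {"moves": [[[0,0,-0.005],0,1],[[0,0,-0.009],0,1]]}}

```text
clock: 28.12
position: [500.2, -140.0, 343.0]
ee_rot: [0.818, -0.576, 0.001, -0.0]
contact_force: [0.2, -1.4, -0.2]
gripper_width: 34.7
```

{"method": "play_rows", "body": {"moves": [[[0,0,-0.004],0,1],[[0,0,-0.004],0,1]]}}

```text
clock: 28.38
position: [500.2, -140.0, 341.8]
ee_rot: [0.818, -0.576, 0.001, -0.0]
contact_force: [0.4, -1.2, -0.1]
gripper_width: 34.9
```

{"method": "play_rows", "body": {"moves": [[[0,0,-0.004],0,1],[[0,0,-0.004],0,1]]}}

```text
clock: 28.62
position: [500.3, -140.0, 340.7]
ee_rot: [0.818, -0.576, 0.001, -0.0]
contact_force: [0.6, -1.2, 0.3]
gripper_width: 34.8
```

{"method": "play_rows", "body": {"moves": [[[0,0,-0.003],0,1],[[0,0,-0.003],0,1]]}}

```text
clock: 28.88
position: [500.3, -140.0, 340.0]
ee_rot: [0.818, -0.576, 0.002, -0.0]
contact_force: [-0.7, 0.2, 1.1]
gripper_width: 34.8
```

{"method": "play_rows", "body": {"moves": [[[0,0,-0.002],0,1],[[0,0,-0.002],0,1]]}}

```text
clock: 29.12
position: [500.4, -140.0, 339.5]
ee_rot: [0.818, -0.575, 0.002, -0.0]
contact_force: [-0.5, -1.6, 2.5]
gripper_width: 34.9
```

{"method": "play_rows", "body": {"moves": [[[0,0,-0.001],0.15,1],[[0,0,-0.001],0.3,1]]}}

```text
clock: 29.38
position: [500.4, -140.1, 339.5]
ee_rot: [0.861, -0.508, 0.002, -0.0]
contact_force: [-1.4, -1.7, 3.3]
gripper_width: 35.2
```

{"method": "play_rows", "body": {"moves": [[[0,0,-0.001],0.15,1],[[0,0,-0.001],0.3,1]]}}

```text
clock: 29.62
position: [500.4, -140.1, 339.5]
ee_rot: [0.899, -0.438, 0.002, -0.001]
contact_force: [-0.7, -1.7, 3.8]
gripper_width: 34.8
```

{"method": "play_rows", "body": {"moves": [[[0,0,0],0.15,1],[[0,0,0],0.3,1]]}}

```text
clock: 29.88
position: [500.4, -140.1, 339.7]
ee_rot: [0.931, -0.365, 0.002, -0.001]
contact_force: [-1.5, -1.2, 2.8]
gripper_width: 34.7
```

{"method": "play_rows", "body": {"moves": [[[0,0,-0.001],0.15,1],[[0,0,-0.001],0.3,1]]}}

```text
clock: 30.12
position: [500.4, -140.2, 339.7]
ee_rot: [0.957, -0.29, 0.002, -0.001]
contact_force: [-1.1, -0.5, 3.0]
gripper_width: 34.7
```

```bash
python3 st.py
```

```text
{'contact_force': [-1.083, -0.513, 3.042], 'wrist_torque': [-0.352, 0.191, -0.093], 'position': [500.395, -140.207, 339.667]} yaw 326.31 J6 0.94
```

{"method": "play_rows", "body": {"moves": [[[0,0,0.0005],0.15,1],[[0,0,0.0005],0.3,1]]}}

```text
clock: 30.38
position: [500.3, -140.2, 340.0]
ee_rot: [0.977, -0.213, 0.002, -0.001]
contact_force: [0.0, -0.8, 2.3]
gripper_width: 34.7
```

```bash
python3 st.py
```

```text
{'contact_force': [0.043, -0.78, 2.254], 'wrist_torque': [-0.324, 0.156, -0.028], 'position': [500.336, -140.244, 339.962]} yaw 335.46 J6 1.1
```

{"method": "play_rows", "body": {"moves": [[[0,0,0],0.15,1],[[0,0,0],0.3,1]]}}

```text
clock: 30.62
position: [500.4, -140.3, 340.1]
ee_rot: [0.991, -0.134, 0.002, -0.001]
contact_force: [-0.1, -1.3, 2.3]
gripper_width: 34.8
```

```bash
python3 st.py
```

```text
{'contact_force': [-0.095, -1.313, 2.305], 'wrist_torque': [-0.343, 0.087, -0.04], 'position': [500.362, -140.266, 340.065]} yaw 344.6 J6 1.26
```

{"method": "play_rows", "body": {"moves": [[[0,0,0],0.15,1],[[0,0,0],0.3,1]]}}

```text
clock: 30.88
position: [500.3, -140.3, 340.1]
ee_rot: [0.999, -0.055, 0.002, -0.001]
contact_force: [-0.8, -0.7, 2.5]
gripper_width: 34.5
```

{"method": "play_rows", "body": {"moves": [[[0,0,-0.0005],0.15,1],[[0,0,-0.0005],0.3,1]]}}

```text
clock: 31.12
position: [500.3, -140.4, 340.0]
ee_rot: [1.0, 0.025, 0.002, -0.001]
contact_force: [-0.5, -1.2, 2.5]
gripper_width: 34.8
```

```bash
python3 st.py
```

```text
{'contact_force': [-0.45, -1.154, 2.501], 'wrist_torque': [-0.524, 0.149, -0.003], 'position': [500.282, -140.383, 339.998]} yaw 2.89 J6 1.58
```

{"method": "play_rows", "body": {"moves": [[[0,0,0],0.15,1],[[0,0,0],0.3,1]]}}

```text
clock: 31.38
position: [500.1, -140.4, 339.5]
ee_rot: [0.995, 0.105, 0.001, -0.001]
contact_force: [-0.3, -1.6, -0.7]
gripper_width: 34.8
```

{"method": "play_rows", "body": {"moves": [[[0,0,0],0.15,1],[[0,0,0],0.3,1]]}}

```text
clock: 31.62
position: [500.1, -140.4, 339.1]
ee_rot: [0.983, 0.184, 0.001, -0.002]
contact_force: [0.7, -2.2, -0.3]
gripper_width: 34.6
```

```bash
python3 st.py; python3 - <<'E'
from h import *
s=shot("side"); save(s,"y1.png",(305,130,385,210),8)
E
```

```text
{'contact_force': [0.696, -2.206, -0.325], 'wrist_torque': [-0.533, -0.129, -0.007], 'position': [500.142, -140.448, 339.095]} yaw 21.16 J6 1.9
```

View pics/y1.png

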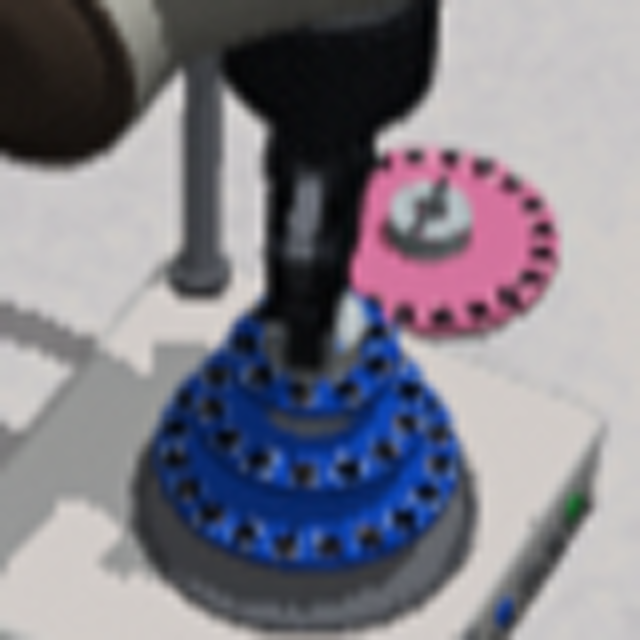

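{"method": "play_rows", "body": {"moves": [[[0,0,-0.003],-0.1,1],[[0,0,-0.004],-0.15,1]]}}

```text
clock: 31.92
position: [500.3, -140.5, 337.7]
ee_rot: [0.989, 0.145, 0.001, -0.002]
contact_force: [1.6, -0.6, 0.0]
gripper_width: 34.7
```

{"method": "play_rows", "body": {"moves": [[[0,0,-0.003],0,1],[[0,0,-0.004],0,1]]}}

```text
clock: 32.17
position: [500.3, -140.4, 336.5]
ee_rot: [0.989, 0.145, 0.001, -0.001]
contact_force: [1.0, -1.0, 0.0]
gripper_width: 34.8
```

```bash
python3 st.py
```

```text
{'contact_force': [1.014, -1.048, 0.045], 'wrist_torque': [-0.42, -0.21, -0.022], 'position': [500.341, -140.439, 336.47]} yaw 16.66 J6 1.83
```

{"method": "play_rows", "body": {"moves": [[[0,0,-0.003],0,1],[[0,0,-0.003],0,1]]}}

```text
clock: 32.42
position: [500.4, -140.5, 335.8]
ee_rot: [0.989, 0.145, 0.001, -0.001]
contact_force: [0.6, -0.5, 2.9]
gripper_width: 34.6
```

{"method": "play_rows", "body": {"moves": [[[0,0,-0.002],0,1],[[0,0,-0.002],0,1]]}}

```text
clock: 32.67
position: [500.4, -140.5, 335.4]
ee_rot: [0.989, 0.145, 0.002, -0.001]
contact_force: [-0.1, -0.9, 2.8]
gripper_width: 34.7
```

{"method": "play_rows", "body": {"moves": [[[0,0,0.001],-0.15,1],[[0,0,0.001],-0.3,1],[[0,0,0.001],-0.35,1]]}}

```text
clock: 33.05
position: [500.5, -140.4, 335.7]
ee_rot: [0.999, 0.054, 0.002, -0.001]
contact_force: [0.4, -1.3, 2.3]
gripper_width: 34.6
```

```bash
python3 st.py
```

```text
{'contact_force': [0.423, -1.276, 2.295], 'wrist_torque': [-0.275, -0.116, 0.059], 'position': [500.472, -140.44, 335.725]} yaw 6.16 J6 1.64
```

{"method": "play_rows", "body": {"moves": [[[0,0,0],0.13,1],[[0,0,0],0.13,-0.3],[[0,0,0],0.13,-0.4],[[0,0,0],0.13,-0.4],[[0,0,0.2],0.13,-0.4],[[0,0,0.35],0.13,-0.4],[[-0.1,0.3,0.35],0.13,-1],[[-0.2,0.6,0.35],0.13,-1],[[-0.3,0.9,0.35],0.13,-1],[[-0.3,1,0.35],0.13,-1],[[-0.3,1,0.35],0.13,-1],[[-0.3,1,0.35],0.13,-1]]}}

```text
clock: 34.55
position: [409.4, 162.9, 440.7]
ee_rot: [0.996, 0.091, 0.002, -0.002]
contact_force: [0.3, -0.1, -0.1]
gripper_width: 85.5
```

```bash
python3 st.py; python3 - <<'E'
from h import *
s=shot("side"); t=shot("top"); save(t,"z1.png"); save(s,"z2.png")
k=6
out=[]
for d,crop in((s,(310,145,375,215)),(t,(325,165,390,235))):
    x0,y0,x1,y1=crop
    I=cv2.resize(d["pixels"][y0:y1,x0:x1,::-1],None,fx=k,fy=k,interpolation=cv2.INTER_CUBIC)
    for z,r,c in((163.4,4,(0,0,255)),(170.4,19,(0,255,0)),(89.4+54+11,33,(0,255,255)),(127.4,46,(255,0,255)),(100.4,60,(255,255,0))):
        cv2.polylines(I,[((proj(d,circ(500.1,-139.9,z,r))-[x0,y0]+.5)*k).astype(int)],True,c,1)
    out.append(I)
cv2.imwrite("pics/z3.png",np.hstack(out))
E
```

```text
{'contact_force': [0.333, -0.127, -0.067], 'wrist_torque': [-0.026, -0.025, -0.035], 'position': [409.378, 162.86, 440.746]} yaw 10.44 J6 1.0
```

View pics/z3.png

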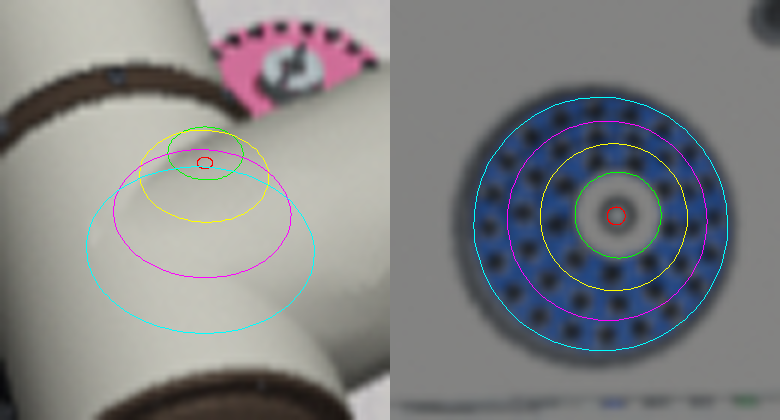

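View pics/z1.png

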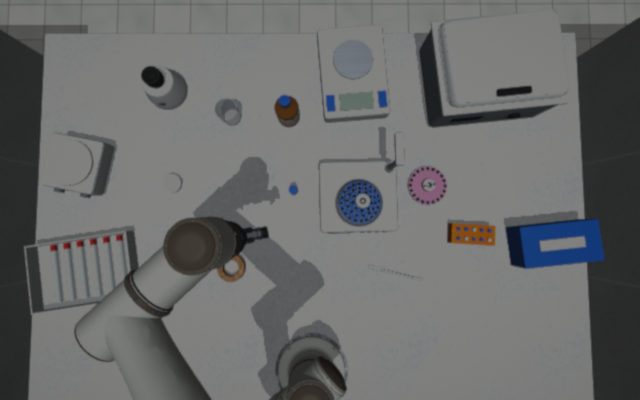

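{"method": "play_rows", "body": {"moves": [[[-0.15,-0.3,0.1],0,-1],[[-0.25,-0.6,0.1],0,-1],[[-0.25,-0.9,0.1],0,-1],[[-0.25,-0.95,0.1],0,-1],[[-0.25,-0.95,0.1],0,-1],[[-0.25,-0.95,0.1],0,-1]]}}

```text
clock: 35.4
position: [333.5, -128.7, 470.6]
ee_rot: [0.997, 0.083, 0.001, -0.001]
contact_force: [0.3, 0.7, -0.9]
gripper_width: 85.5
```

{"method": "play_rows", "body": {"moves": [[[0,-0.3,0],0,-1],[[-0.03,-0.6,0],0,-1],[[-0.06,-0.9,0],0,-1],[[-0.06,-0.95,0],0,-1],[[-0.06,-0.95,0],0,-1],[[-0.06,-0.95,0],0,-1]]}}

```text
clock: 36.15
position: [315.0, -416.1, 469.1]
ee_rot: [0.997, 0.081, 0.0, -0.002]
contact_force: [0.3, 0.5, 0.3]
gripper_width: 85.6
```

```bash
python3 st.py; python3 - <<'E'
from h import *
s=shot("side"); save(s,"z4.png")
k=10
x0,y0,x1,y1=310,145,375,215
I=cv2.resize(s["pixels"][y0:y1,x0:x1,::-1],None,fx=k,fy=k,interpolation=cv2.INTER_CUBIC)[:600]
for i,zs in enumerate((0,4.5)):
  J=I.copy()
  for z,r,c in((89.4+81+zs,19,(0,255,0)),(89.4+54+11+zs,33,(0,255,255)),(127.4,46,(255,0,255)),(100.4,60,(255,255,0))):
    cv2.polylines(J,[((proj(s,circ(500.1,-139.9,z,r))-[x0,y0]+.5)*k).astype(int)],True,c,1)
  cv2.imwrite("pics/z5%d.png"%i,J)
E
```

```text
{'contact_force': [0.301, 0.498, 0.34], 'wrist_torque': [0.073, 0.014, 0.039], 'position': [314.996, -416.072, 469.14]} yaw 9.28 J6 2.35
```

View pics/z50.png

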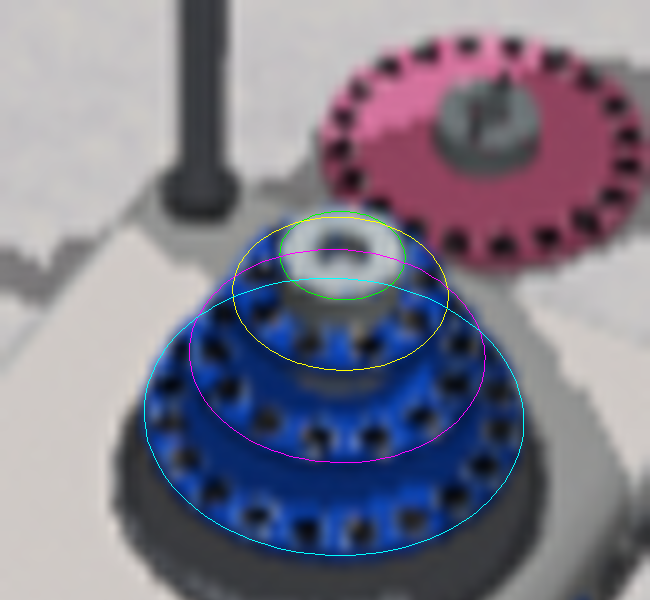

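View pics/z51.png

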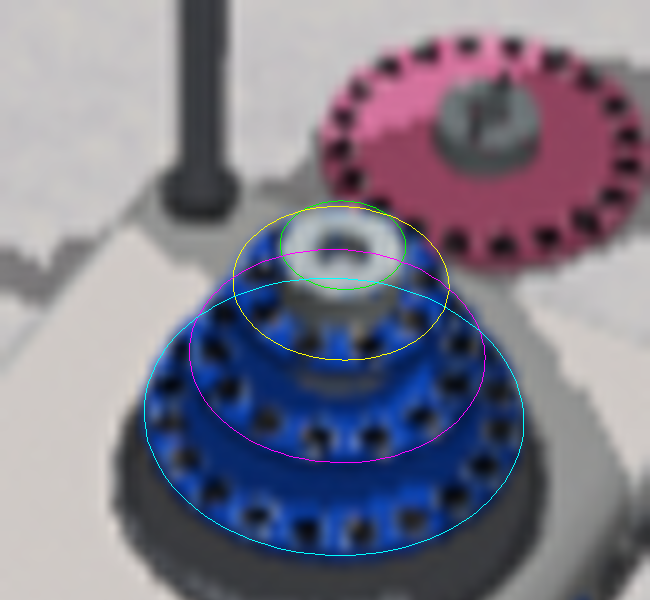

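View pics/z4.png

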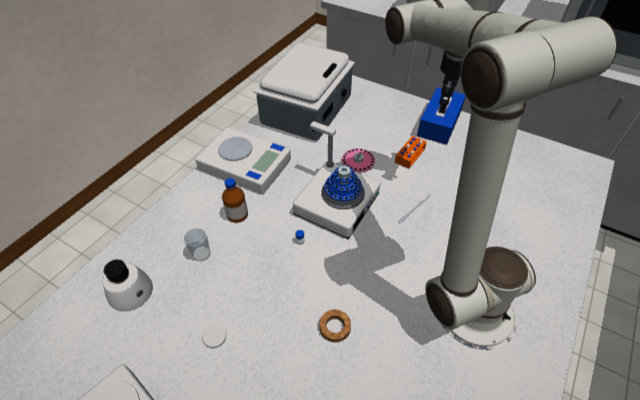

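The home-height overlay (first picture) fits the collar top at about (343,255) and all three disc rims. The 4.5 mm too-high overlay does not. Nothing else has moved, and the arm is clear.

```bash
python3 -c "
from bench import arm
print(arm.job_done())"
```

```text
the job is handed in; nothing more can be done
None
```

The carousel is back together, large, medium, then small, and the job is handed in at about 36 s of the 72 s allowed. No verdict is reported, so what follows rests on my own checks.

- **Large tray:** I centred it with two grips at right angles. Turning it then met a steady 0.14–0.2 N m, the hub being dragged, and the spindle tip showed at the height expected when home.
- **Medium tray:** I turned it about 20° on the way to match the dogs below. It went straight to full depth, and turning it gave 0.12 N m, so it is keyed.
- **Small tray:** It rode on the dogs at first. After about 80° of light turning the force fell away, and it dropped 4.4 mm to home.
- **Forces:** The force readings between moves showed pushes of about 5 N or less and side loads of about 4 N or less on the spindle.

In the last pictures all three rims and the top collar match the home model, concentric on the spindle. The bench objects appear unmoved and the gripper touches nothing.

- **Weaker check:** The final twist on the small tray gave only 0.06 N m, less than the hub's 0.12, so it proves nothing by itself. I relied on the measured drop and the picture.
- **Hub position:** Testing the keying turned the hub some degrees from where it had stopped.
- **First reach for the small tray:** I closed on it about 4 mm off centre, so I opened and gripped again. It did not visibly shift.

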